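# Load the painted boat into the drying cabinet and lock the timer

## Robot

A 6-joint arm with a two-finger parallel gripper is mounted at the origin on the work surface. World frame = base frame: x ahead of the robot, y to its left, z up, the work surface at z = 0. Lengths are in m, angles in rad, forces in N, time in s.
With the tool pointing down it reaches from about 0.35 to 0.775 m from the base axis. Payload 5.5 kg.
Tool frame: the origin (TCP) lies on the centre line of the jaws, within the pads' length; the fingertips stand 17 mm ahead of it and the grasp point (between the pads) lies 2 mm behind it; z points along the fingers, y is the direction in which the jaws open and shut (so a half turn about z gives the same grasp; the last joint's range is limited). The gripper opens to 85 mm and grips with 20 to 120 N. Pads are 22 mm wide; open, the fingers measure 114 mm over their backs; the gripper's body (76 mm by 85 mm) begins 54 mm behind the grasp point. The pads swing forward as they close: fully open they stand 13 mm farther back than shut.
Start: joints at [-0.14, 0.313, 0.046, 1.304, 0, 1.431], TCP at [0.575, -0, 0.248] pointing down, gripper open.
Joint ranges: [-2.76, 2.76], [-0.86, 1.69], [-1.03, 1.26], [-2.2, 2.34], [-1.47, 1.5], [-3.14, 3.14]. Speed limits (rad/s): [2.57, 2.57, 3.14, 3.14, 3.14, 3.14].

## Interface

Orientations are given as a unit quaternion [w, x, y, z].
In Python, from workcell import env gives the robot as it stands.
- The arm moves only by the tool servo_tool, never from a script. Its argument "increments" is a list of rows, each an object of numbers: "claw": the closure, from 0 (fully open) to 1 (shut); "x", "y", "z": the shift along the world's x, y, z in units of 25 mm (1.0 is 25 mm); "ax", "ay", "az": the turn, a rotation vector about the world's x, y, z in units of 8 degrees (1.0 is 8 degrees). A call has 1 to 5 rows; each row shifts and turns the commanded pose from where the row before left it; what a row does not reach is not made up. A row lasts 1/10 s, in which the tool goes at most 50 mm and 8.59 degrees, less where a joint would pass 70% of its speed; a pose out of reach is approached as far as the arm can. A call is refused whole if a number of a shift passes 1 or a number of a turn 1, either way. A call with a gripper value outside its range is refused whole. The fingers move at their own pace and stop on an object; "newtons" is the grip in N (left out, the last holds). Time passes only in rows, so rows that do not move let the fingers close. It gives the time, the measured TCP pose, the force and the opening at its end, in the units of the state.
- env.get_state(): the state, without advancing time (a new reading comes with each control period).
- env.read_camera(name): name is "scene" or "side" or "wrist"; returns the picture (400x640x3 uint8, red, green, blue); there is no depth.
- env.calibration(name): a dict with "K" (3x3 intrinsics, pixels), "distortion" ([k1, k2, p1, p2, k3] as OpenCV has them; the pictures are not rectified), "world_to_cam" (4x4, takes a point from world to camera coordinates). Camera axes: x right, y down, z forward; pixel columns grow to the right and rows downward; lengths in m; the calibration is good to about 2 mm. A picture is of the moment at which its call begins: read the wrist's pose just before it. calibration takes no time and is no camera call; for the wrist camera it gives the pose at the moment of the call.
- env.hand_in(): hands the job in, once; it reports no verdict.
The state is a dict: "clock": time; "joint_pos": joint angles; "qvel": joint speeds; "tau": joint torques, N m; "tcp_pos": TCP position; "orientation": TCP orientation; "wrist_force": force on the tool from outside, world axes, zero at the start; "ft_torque": the same for the moment, N m; "finger_gap": finger opening in m.
Only numpy, scipy, OpenCV 4.12 (cv2) and the standard library are available. Lean on these libraries where they do the work, as an engineer would, in place of code of your own. Each camera call takes 0.05 s, during which the arm holds its last target.

## Task

Set the painted plaster boat, bow first, on the drying cabinet's infeed shelf and push it in through the orange two-leaf spring flap until it meets the red sensing bar and has moved that back 8 mm (at least 3 mm, never more than 13 mm); draw the tool out so that the flap swings shut behind the boat. Only then turn the grey timer knob on the sloping control box to the green mark and, leaving it on the mark, pull it straight out of the panel until it is fully out, and let go. Keep the boat upright and leave all the other pieces, cups, the vase, the bottle and the brush where they are.

Things in the scene. Friction and masses are not known exactly. Their poses are not given: they have to be found in the camera images.
- boat: red plaster boat, white band and cabin, blue cabin roof, 0.2 to 0.4 kg, loose. Origin: centre of underside; x to the round bow (radius 22), z up. Hull x -40 to 40, y -22 to 22, deck 24 above the underside; from x -20 back to the flat stern (x -40) it is only 20 wide. Cabin to grip: x -18 to 14, 26 wide (y), z 24 to 54. Starts with x within 0.6 rad of world x.
- boat_bow (a point): foremost point of the boat's bow, 12 above its underside; axes as the boat's
- cabinet: fixed clear-walled drying cabinet 205 deep (x), 180 wide, 122 high; clear roof, sides and back are solid; white front wall at x -6 to 6. Origin: on the table under the middle of the port in the front wall; x points level into the cabinet, z up. Its floor is 20 above the table. Inside, rails 14 high, 52 apart, run from x 55 inward.
- shelf (a point): point on top of the infeed shelf where the boat's origin may be set: cabinet x -60, z 20; axes as the cabinet's. The shelf continues the cabinet's floor from the port out to cabinet x -115, with rails 14 high (cabinet x -115 to -10), 52 apart between inner faces; the boat slides between them. Open above and at the outer end.
- port (a point): middle of the underside of the port's lintel (cabinet x 0, z 115); axes as the cabinet's. The port is 100 wide and 95 high, from the floor to the lintel. The last of the push is made through it, with the tool slanting in under the lintel.
- flap_l (a joint): left (cabinet +y) leaf of the orange two-leaf flap: leaves 47 wide, 87 high, hinged upright on the port's sides (cabinet x -4, y +-49), meeting in the middle. 0 = shut, grows to 1.5 rad as it swings inward; inward only. Light springs: the boat opens both with 1 to 3 N; they fall shut once boat (stern 25 past the wall's middle) and tool are clear.
- flap_r (a joint): right (cabinet -y) leaf, its mirror image; 0 = shut, grows as it swings inward
- bar (a joint): red sensing bar across the inside, 44 wide, 8 to 30 above the floor; the bow meets it. 0 as found, grows in m as pushed inward (end 0.025). Stiff friction 7 N; stays where left. It stands elsewhere each time, unreported: front face at cabinet x 108 to 118 (boat's stern then 28 to 38 past the wall's middle). Wanted 0.003 to 0.013.
- console: fixed grey control box 130 wide (y), about 110 deep, whose top panel slopes 30 deg towards the robot. Origin: on the table under the dial; yaw 0 when it faces -x. The dial's axis meets the panel 85 above the table; it leans 30 deg from vertical towards the console's -x. Black disc with white ticks and one larger green mark.
- dial_grip (a point): point on the timer knob's axis, 22 outward from the panel when in. z = outward along the axis, x = the way the pointer (white line) points; turns and moves out with the knob. Knob: grey disc radius 22, 3 to 10 outward from the panel, with a grip bar 12 wide, 40 long (x), 9 to 31 outward from the panel.
- dial (a joint): turning of the knob, rad: 0 = pointer straight up the slope, positive clockwise seen facing the panel; the green mark is at 0.60. Stays where it is left (friction 0.03 N m); range -1.4 to 1.4. Wanted: within 0.13 of 0.60.
- pull (a joint): how far the knob is pulled out along its axis, m: 0 in, 0.010 fully out and locked (a red collar shows); friction 5 N, stays where it is left. Over 0.007 counts as out.
- house: unpainted plaster house 50 x 44 x 52 high, bystander; origin under its centre
- turtle: unpainted plaster turtle, dome radius 30, 30 high, bystander; origin under its centre
- cup_a: paper cup, rim radius 34, 75 high, bystander; origin under its centre
- cup_b: white cup, rim radius 34, 75 high, bystander; origin under its centre
- vase: white vase, radius 34, 84 high, bystander; origin under its centre
- paint: blue paint bottle, radius 26, 140 high, bystander; origin under its centre
- brush: paint brush lying on the table, bystander
Not all that is in view belongs to the job. Of the things that look like the boat, take the one that is farthest to the robot's left at the start.

How it is judged:
On the way, in this order (a step that is already met when the one before it is completed fails the run):
1. the boat, bow first, is pushing the flap open in the port (x of boat_bow in the frame of cabinet between 0.02 and 0.1 m and value of joint each of flap_l, flap_r above 0.3 rad and angle between boat's own z axis and vertical below 0.25 rad), for 0.05 s.
2. the boat is inside, upright, the sensing bar moved back 3 to 13 mm, and the flap shut behind it (knob still pushed in) (x of boat_bow in the frame of cabinet between 0.109 and 0.134 m and angle between the x axis of boat and the x axis of cabinet, either way round below 0.25 rad and angle between boat's own z axis and vertical below 0.12 rad and value of joint bar between 0.003 and 0.013 m and value of joint each of flap_l, flap_r below 0.08 rad and value of joint pull below 0.003 m), for 0.3 s.
3. the knob is turned to the green mark, still pushed in (value of joint dial between 0.47 and 0.73 rad and value of joint pull below 0.003 m), for 0.2 s.
4. the knob is pulled out on the mark (value of joint dial between 0.47 and 0.73 rad and value of joint pull above 0.007 m), for 0.2 s.
At the end, for the whole second after the job is handed in: The boat is at rest inside the cabinet, upright and bow first (bow 109 to 134 mm past the port, within 0.25 rad of straight), the bar moved back 3 to 13 mm, both flap leaves shut (under 0.08 rad), the dial within 0.13 rad of the green mark (0.60) and the knob out by more than 7 mm (all of step 4 and x of boat_bow in the frame of cabinet between 0.109 and 0.134 m and angle between the x axis of boat and the x axis of cabinet, either way round below 0.25 rad and angle between boat's own z axis and vertical below 0.12 rad and value of joint bar between 0.003 and 0.013 m and value of joint each of flap_l, flap_r below 0.08 rad and linear speed of boat below 0.02 m/s); the robot touches nothing.
It fails at once if the boat is tipped more than 35 degrees (angle between boat's own z axis and vertical above 0.6 rad).
It fails at once if the sensing bar is pushed back more than 13.5 mm (value of joint bar above 0.0135 m).
It fails at once if a bystander is moved more than 30 mm (distance of any of house, turtle, cup_a, cup_b, vase, paint, brush from where it was at the start of the episode above 0.03 m).
It also fails if it takes over 72 s, if anything falls off the work surface, if the arm or the gripper's body presses on something with over 40 N, if the wrist force passes 120 N, or if a joint passes its speed limit or range.

## Working session

There is one attempt and no reset: what is moved stays moved. The work goes in short steps, Python scripts to look and compute and a tool call to move; the robot and the scene stay as the last step left them, time stands still between calls to the robot, and variables do not carry over. Pictures are saved under pics/ and viewed, and the job is handed in when it is done.

Besides the shell and the picture viewer there is one more tool, called after "Call:" as name(argument=value, ...), one argument or row to a line, values as JSON. servo_tool: Moves the arm, as the interface text tells. Its arguments: {"type":"object","properties":{"increments":{"type":"array"},"newtons":{"type":"number"}},"required":["increments"]}

```bash
ls; mkdir -p pics; cat > h.py <<'E'
import numpy as np,cv2
from workcell import env
def snap(n,f):
    im=env.read_camera(n); cv2.imwrite('pics/'+f+'.png',im[:,:,::-1]); return im
def ray(n,uv,c=None):
    c=c or env.calibration(n); K=np.array(c['K']);D=np.array(c['distortion']);T=np.array(c['world_to_cam'])
    p=cv2.undistortPoints(np.array(uv,float).reshape(-1,1,2),K,D).reshape(-1,2)
    d=np.c_[p,np.ones(len(p))]@T[:3,:3]
    o=-T[:3,:3].T@T[:3,3]; return o,d
def onz(n,uv,z,c=None):
    o,d=ray(n,uv,c); return o+d*((z-o[2])/d[:,2])[:,None]
def proj(n,P,c=None):
    c=c or env.calibration(n);T=np.array(c['world_to_cam'])
    r,_=cv2.Rodrigues(T[:3,:3]); return cv2.projectPoints(np.array(P,float).reshape(-1,1,3),r,T[:3,3],np.array(c['K']),np.array(c['distortion']))[0].reshape(-1,2)
E
python3 - <<'E'
from h import *
for n in('scene','side','wrist'):
    snap(n,n+'0'); c=env.calibration(n); T=np.array(c['world_to_cam']); print(n,c['K'],(-T[:3,:3].T@T[:3,3]).round(3),T[2,:3].round(3))
print(env.get_state())
E
```

```text
pics
scene [[491.05295644   0.         314.69477629]
 [  0.         491.05295644 199.89748464]
 [  0.           0.           1.        ]] [ 1.266 -0.194  1.18 ] [-0.567  0.141 -0.812]
side [[500.1604113    0.         326.1946715 ]
 [  0.         500.1604113  205.87843182]
 [  0.           0.           1.        ]] [0.412 1.019 1.266] [ 0.066 -0.671 -0.739]
wrist [[299.3489206    0.         319.46044391]
 [  0.         299.3489206  198.50297641]
 [  0.           0.           1.        ]] [0.576 0.075 0.373] [-0.002 -0.295 -0.956]
{'clock': 0.15, 'joint_pos': array([-1.39629840e-01,  3.13831927e-01,  4.52224296e-02,  1.30363262e+00,
       -1.11962601e-05,  1.43121970e+00]), 'qvel': array([ 3.63262615e-04, -2.84543852e-03,  5.50241284e-03,  1.35959727e-03,
       -2.94402030e-07, -6.32340040e-04]), 'tau': array([ 1.76330479e-03, -4.81067133e+01,  2.98815805e+01,  1.39078675e-02,
       -1.10673584e-04, -5.56924022e-05]), 'tcp_pos': array([5.74618588e-01, 2.36166873e-05, 2.47604263e-01]), 'orientation': array([-5.73948989e-04,  7.07125406e-01,  7.07087787e-01, -4.39532115e-04]), 'wrist_force': array([ 0.63797409, -0.04581127,  0.38416639]), 'ft_torque': array([-0.04261011,  0.00949691, -0.01818733]), 'finger_gap': 0.08516450109291415}
```

View pics/scene0.png

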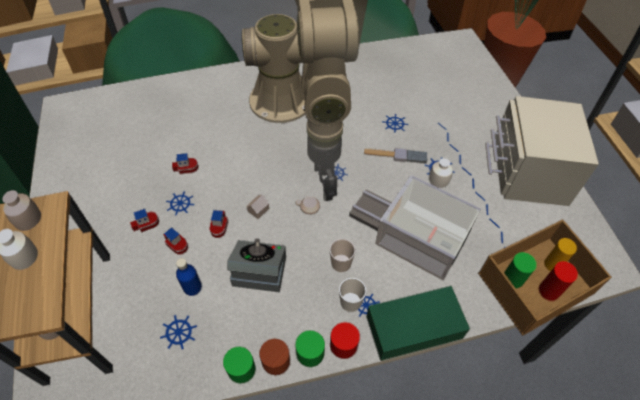

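View pics/side0.png

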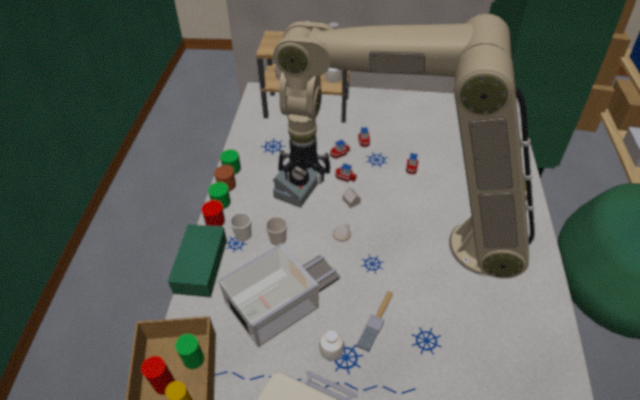

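View pics/wrist0.png

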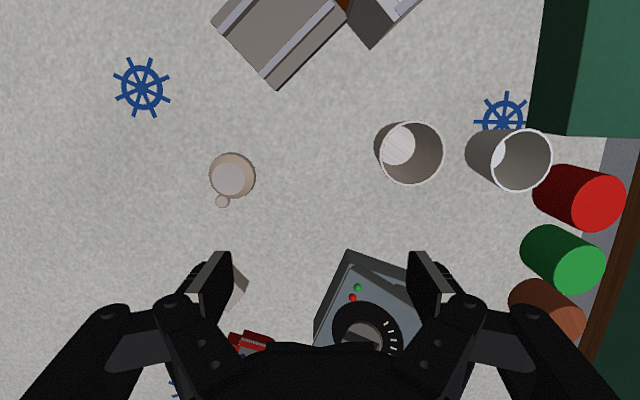

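The scene picture shows red boats at (185,163), (145,219), (176,240) and (218,222), the console at (257,263), and the cabinet at (428,225) with its shelf at (375,205). In this view image right is world +y, so the leftmost boat should be (218,222). I'll zoom in to measure it.

```bash
python3 - <<'E'
from h import *
s=cv2.imread('pics/scene0.png'); d=cv2.imread('pics/side0.png')
cv2.imwrite('pics/s1.png',cv2.resize(s[130:330,120:320],None,fx=3,fy=3,interpolation=3))
cv2.imwrite('pics/s2.png',cv2.resize(s[140:300,330:500],None,fx=3.5,fy=3.5,interpolation=3))
cv2.imwrite('pics/d2.png',cv2.resize(d[220:360,200:360],None,fx=4,fy=4,interpolation=3))
cv2.imwrite('pics/d1.png',cv2.resize(d[120:220,260:430],None,fx=4,fy=4,interpolation=3))
for n,im,roi in(('scene',s,(150,150,240,260)),('side',d,(325,120,430,190))):
    hsv=cv2.cvtColor(im,cv2.COLOR_BGR2HSV)
    x0,y0,x1,y1=roi
    for nm,m in(('red',((hsv[...,0]<8)|(hsv[...,0]>172))&(hsv[...,1]>130)),('blue',(hsv[...,0]>95)&(hsv[...,0]<125)&(hsv[...,1]>100))):
        m=m.astype(np.uint8); mm=np.zeros_like(m); mm[y0:y1,120:x1]=m[y0:y1,120:x1]
        k,l,st,c=cv2.connectedComponentsWithStats(mm)
        for i in range(1,k):
            if st[i,4]>8: print(n,nm,st[i],c[i].round(1),onz(n,c[i],.054 if nm=='blue' else .012).round(3))
E
```

```text
scene red [173 159  24  14 178] [185.8 166.3] [[ 0.231 -0.35   0.012]]
scene red [131 212  27  19 217] [145.9 222.3] [[ 0.412 -0.482  0.012]]
scene red [210 216  17  18 139] [218.4 226.7] [[ 0.477 -0.278  0.012]]
scene red [215 233   9   4  13] [219.2 235.2] [[ 0.505 -0.28   0.012]]
scene red [166 236  21  18 176] [177.8 245.1] [[ 0.511 -0.397  0.012]]
scene blue [177 154  10   7  66] [181.4 156.9] [[ 0.227 -0.354  0.054]]
scene blue [169 193  24  21 171] [179.6 202.7] [[ 0.398 -0.373  0.054]]
scene blue [134 210  13  10  83] [140.  214.1] [[ 0.411 -0.487  0.054]]
scene blue [212 211  10  10  89] [216.7 215.3] [[ 0.467 -0.275  0.054]]
scene blue [165 228  14  13 101] [171.2 233.8] [[ 0.498 -0.404  0.054]]
side red [359 136  10  10  55] [363.7 140.8] [[ 0.411 -0.471  0.012]]
side red [331 146  18  11  87] [338.7 151.6] [[ 0.503 -0.399  0.012]]
side red [407 162  10  11  48] [411.4 167. ] [[ 0.231 -0.34   0.012]]
side red [336 169  20  11  74] [345.8 174.5] [[ 0.467 -0.278  0.012]]
side blue [362 128   6   5  26] [364.1 130. ] [[ 0.412 -0.485  0.054]]
side blue [337 140   7   6  31] [340.  142.7] [[ 0.498 -0.402  0.054]]
side blue [270 144   6   4  18] [272.4 145.8] [[ 0.746 -0.362  0.054]]
side blue [277 145   4   5   9] [279.  147.3] [[ 0.72  -0.356  0.054]]
side blue [410 154   7   6  32] [413.3 156.3] [[ 0.228 -0.352  0.054]]
side blue [374 158   5   3  13] [376.  159.2] [[ 0.363 -0.324  0.054]]
side blue [342 164   9   6  37] [346.  166.7] [[ 0.468 -0.274  0.054]]
```

View pics/s1.png

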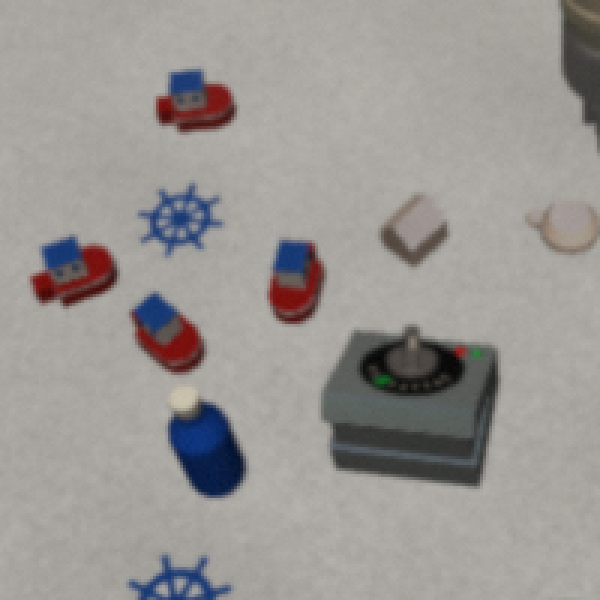

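View pics/s2.png

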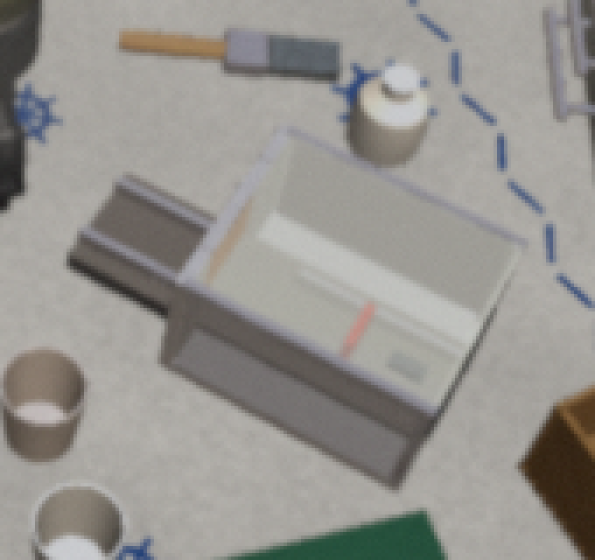

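View pics/d2.png

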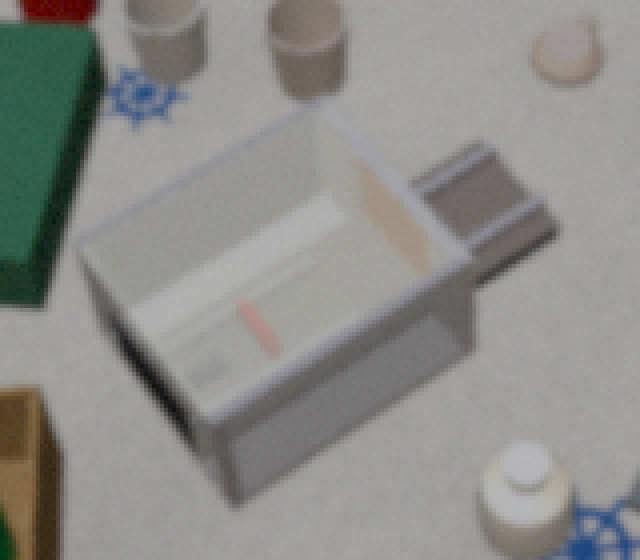

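View pics/d1.png

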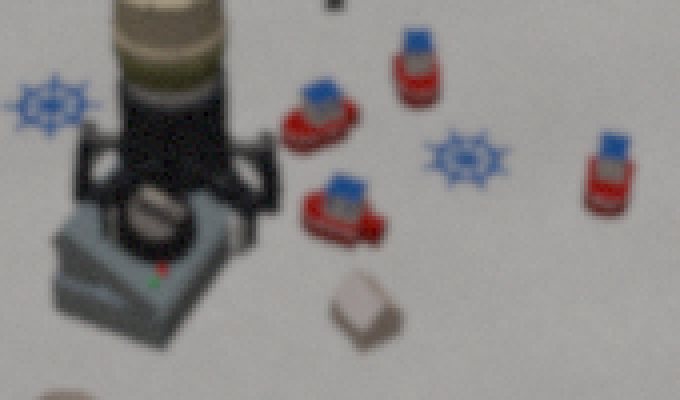

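The target boat is at about (0.467,-0.275), with its bow towards world +x. Next I'll get the cabinet's top corners (z 0.122), the shelf rails and the console from both views.

```bash
python3 - <<'E'
from h import *
sc=lambda a:np.array(a)/3.5+[330,140]
dc=lambda a:np.array(a)/4.+[200,220]
# order: front+y? , front-y, back.., back
A=onz('scene',sc([[285,128],[180,278],[525,243],[433,412]]),.122)
B=onz('side',dc([[470,258],[322,98],[208,415],[78,245]]),.122)
print(A.round(3));print(B.round(3))
for P in(A,B):
    M=P.mean(0); x=(P[2]+P[3]-P[0]-P[1])/2; y=(P[0]+P[2]-P[1]-P[3])/2
    print(M,np.linalg.norm(x),np.linalg.norm(y),np.arctan2(x[1],x[0]),np.arctan2(y[1],y[0])-np.pi/2)
# rails outer ends top z=.034
print(onz('scene',sc([[125,178],[82,234]]),.034),onz('side',dc([[485,147],[540,203]]),.034))
print('bar scene', onz('scene',sc([[373,303],[347,355]]),.050), onz('side',dc([[243,302],[273,352]]),.050))
E
```

```text
[[0.514 0.268 0.122]
 [0.629 0.143 0.122]
 [0.662 0.409 0.122]
 [0.78  0.282 0.122]]
[[0.51  0.27  0.122]
 [0.631 0.144 0.122]
 [0.665 0.407 0.122]
 [0.779 0.286 0.122]]
[0.64628689 0.27558452 0.122     ] 0.20505688164235897 0.17202965646533178 0.7515649379644449 0.7453093758670919
[0.64629676 0.27674013 0.122     ] 0.20580746715662893 0.17058607124832764 0.7441254008326349 0.7609498479643428
[[0.46988047 0.15747048 0.034     ]
 [0.51598522 0.10645437 0.034     ]] [[0.51670936 0.1115588  0.034     ]
 [0.47059559 0.15946777 0.034     ]]
bar scene [[0.64458228 0.30643925 0.05      ]
 [0.68415611 0.26883687 0.05      ]] [[0.67298389 0.27598862 0.05      ]
 [0.64482219 0.31435639 0.05      ]]
```

```bash
python3 - <<'E'
from h import *
print(onz('scene',[[258.5,206]],.03),onz('scene',[[256.7,246]],.085))
E
```

```text
[[ 0.44603061 -0.15556437  0.03      ]] [[ 0.60839164 -0.1839367   0.085     ]]
```

Call:
servo_tool(
  increments=[
    {"claw": 0.35, "x": -0.4, "y": -1, "az": -1},
    {"claw": 0.35, "x": -0.4, "y": -1, "az": -1},
    {"claw": 0.35, "x": -0.4, "y": -1, "az": -1},
    {"claw": 0.35, "x": -0.4, "y": -1, "az": -1},
    {"claw": 0.35, "x": -0.4, "y": -1, "az": -1},
  ],
)

```text
schema error: expected keys claw, x, y, z, ax, ay, az
```

Call:
servo_tool(
  increments=[
    {"claw": 0.35, "x": -0.4, "y": -1, "az": -1},
    {"claw": 0.35, "x": -0.4, "y": -1, "az": -1},
    {"claw": 0.35, "x": -0.4, "y": -1, "az": -1},
    {"claw": 0.35, "x": -0.4, "y": -1, "az": -1},
    {"claw": 0.35, "x": -0.4, "y": -1, "az": -1},
  ],
)

```text
schema error: expected keys claw, x, y, z, ax, ay, az
```

Call:
servo_tool(
  increments=[
    {"claw": 0.35, "x": -0.4, "y": -1, "az": -1},
    {"claw": 0.35, "x": 0, "y": 0, "az": 0},
    {"claw": 0.35, "x": 0, "y": 0, "az": 0},
  ],
)

```text
schema error: expected keys claw, x, y, z, ax, ay, az
```

```bash
python3 - <<'E'
from h import *
print(env.get_state()['joint_pos']); snap('wrist','w1')
E
```

```text
[-1.39629840e-01  3.13831927e-01  4.52224296e-02  1.30363262e+00
 -1.11962601e-05  1.43121970e+00]
```

View pics/w1.png

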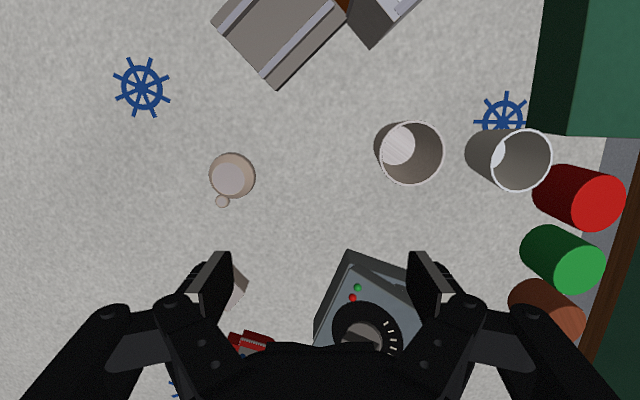

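The move calls were refused because each row needs all its keys, so the arm hasn't moved and the picture is unchanged. I'll send them again.

Call:
servo_tool(
  increments=[
    {"claw": 0.35, "x": -0.4, "y": -1, "z": 0, "ax": 0, "ay": 0, "az": -1},
    {"claw": 0.35, "x": -0.4, "y": -1, "z": 0, "ax": 0, "ay": 0, "az": -1},
    {"claw": 0.35, "x": -0.4, "y": -1, "z": 0, "ax": 0, "ay": 0, "az": -1},
    {"claw": 0.35, "x": -0.4, "y": -1, "z": 0, "ax": 0, "ay": 0, "az": -1},
    {"claw": 0.35, "x": -0.4, "y": -1, "z": 0, "ax": 0, "ay": 0, "az": -1},
  ],
)

```text
clock: 0.7
tcp_pos: [0.5244, -0.1258, 0.2481]
orientation: [-0.0, 0.907, 0.42, -0.0]
wrist_force: [0.6, -0.9, 0.5]
finger_gap: 0.0555
```

Call:
servo_tool(
  increments=[
    {"claw": 0.35, "x": -0.4, "y": -1, "z": 0, "ax": 0, "ay": 0, "az": -1},
    {"claw": 0.35, "x": -0.4, "y": -1, "z": 0, "ax": 0, "ay": 0, "az": -1},
    {"claw": 0.35, "x": -0.4, "y": -1, "z": 0, "ax": 0, "ay": 0, "az": -1},
    {"claw": 0.35, "x": -0.4, "y": -1, "z": 0, "ax": 0, "ay": 0, "az": -1},
    {"claw": 0.35, "x": -0.4, "y": -1, "z": 0, "ax": 0, "ay": 0, "az": -1},
  ],
)

```text
clock: 1.2
tcp_pos: [0.4744, -0.2509, 0.2482]
orientation: [-0.0, 0.996, 0.084, -0.0]
wrist_force: [0.4, 1.2, -0.6]
finger_gap: 0.0557
```

Call:
servo_tool(
  increments=[
    {"claw": 0.35, "x": -0.4, "y": -1, "z": 0, "ax": 0, "ay": 0, "az": -1},
    {"claw": 0.35, "x": 0, "y": 0, "z": 0, "ax": 0, "ay": 0, "az": 0},
    {"claw": 0.35, "x": 0, "y": 0, "z": 0, "ax": 0, "ay": 0, "az": 0},
  ],
)

```text
clock: 1.5
tcp_pos: [0.4647, -0.2753, 0.2481]
orientation: [-0.0, 1.0, 0.017, -0.0]
wrist_force: [0.1, 1.2, -0.7]
finger_gap: 0.0558
```

```bash
python3 - <<'E'
from h import *
s=env.get_state();print(s['joint_pos'].round(3),s['tcp_pos'],s['orientation'],s['finger_gap']); snap('wrist','w2')
E
```

```text
[-0.684  0.246 -0.045  1.28   0.     2.423] [ 0.46469823 -0.27529438  0.24807488] [-2.98309617e-04  9.99847842e-01  1.74407460e-02 -1.54194721e-04] 0.0557575745572085
```

View pics/w2.png

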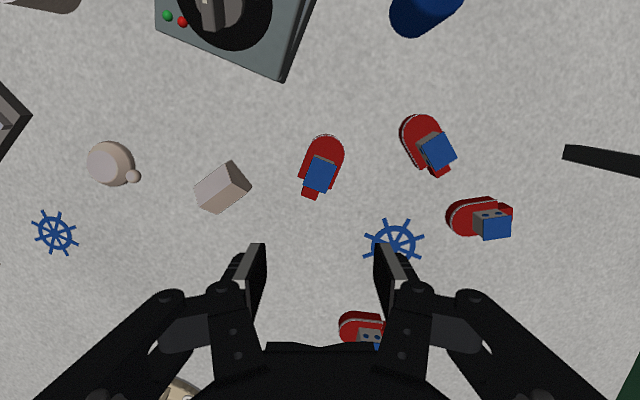

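The wrist picture shows the target boat at (322,167), its blue roof at (320,175) and its bow up and slightly right. I'll measure the roof and hull.

```bash
python3 - <<'E'
from h import *
im=cv2.imread('pics/w2.png'); hsv=cv2.cvtColor(im,cv2.COLOR_BGR2HSV)
c=env.calibration('wrist')
def comp(m,p):
    k,l,st,ce=cv2.connectedComponentsWithStats(m.astype(np.uint8)); 
    i=min([i for i in range(1,k) if st[i,4]>60],key=lambda i:np.hypot(*(ce[i]-p))); 
    cn=max(cv2.findContours((l==i).astype(np.uint8),0,1)[0],key=cv2.contourArea).reshape(-1,2); return cn
b=comp((hsv[...,0]>95)&(hsv[...,0]<125)&(hsv[...,1]>100),(320,175))
B=onz('wrist',b,.056,c)[:,:2]
print('roof',cv2.minAreaRect((B*1000).astype(np.float32)))
m=((hsv[...,0]<8)|(hsv[...,0]>172))&(hsv[...,1]>110)
r=comp(m,(322,160)); R=onz('wrist',r,.012,c)[:,:2]
print('red',cv2.minAreaRect((R*1000).astype(np.float32)), R[R[:,0].argmax()],R[R[:,0].argmin()])
cv2.imwrite('pics/w2z.png',cv2.resize(im[110:230,260:380],None,fx=5,fy=5,interpolation=2))
E
```

```text
roof ((469.5989074707031, -274.0597839355469), (27.748802185058594, 33.799198150634766), 70.09516143798828)
red ((478.52081298828125, -278.3175964355469), (45.23274612426758, 60.953834533691406), 70.4330062866211) [ 0.50881331 -0.28076726] [ 0.44362208 -0.28606907]
```

View pics/w2z.png

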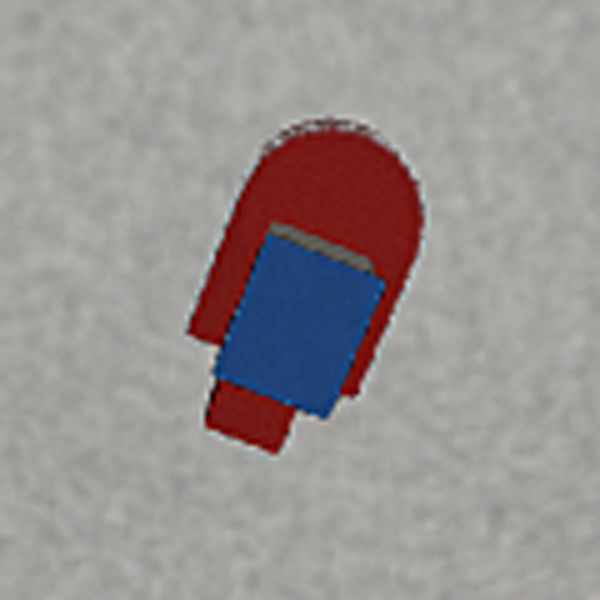

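The boat's yaw is about -20° and the roof centre is (0.4696,-0.2741). I'll align and go down to TCP z about 0.048.

Call:
servo_tool(
  increments=[
    {"claw": 0.35, "x": 0.2, "y": 0.04, "z": -1, "ax": 0, "ay": 0, "az": -0.95},
    {"claw": 0.35, "x": 0, "y": 0, "z": -1, "ax": 0, "ay": 0, "az": -0.95},
    {"claw": 0.35, "x": 0, "y": 0, "z": -1, "ax": 0, "ay": 0, "az": -0.85},
    {"claw": 0.35, "x": 0, "y": 0, "z": -1, "ax": 0, "ay": 0, "az": 0},
    {"claw": 0.35, "x": 0, "y": 0, "z": -1, "ax": 0, "ay": 0, "az": 0},
  ],
)

```text
clock: 2.05
tcp_pos: [0.4705, -0.2727, 0.1225]
orientation: [-0.0, 0.985, -0.172, 0.0]
wrist_force: [-0.2, 0.0, -0.2]
finger_gap: 0.0555
```

Call:
servo_tool(
  increments=[
    {"claw": 0.35, "x": 0, "y": 0, "z": -1, "ax": 0, "ay": 0, "az": 0},
    {"claw": 0.35, "x": 0, "y": 0, "z": -1, "ax": 0, "ay": 0, "az": 0},
    {"claw": 0.35, "x": 0, "y": 0, "z": -0.6, "ax": 0, "ay": 0, "az": 0},
    {"claw": 0.35, "x": 0, "y": 0, "z": -0.4, "ax": 0, "ay": 0, "az": 0},
    {"claw": 0.35, "x": 0, "y": 0, "z": 0, "ax": 0, "ay": 0, "az": 0},
  ],
)

```text
clock: 2.55
tcp_pos: [0.4696, -0.2726, 0.0471]
orientation: [-0.001, 0.985, -0.173, -0.001]
wrist_force: [-0.4, -0.5, 0.0]
finger_gap: 0.0554
```

Call:
servo_tool(
  increments=[
    {"claw": 0.9, "x": 0, "y": 0, "z": 0, "ax": 0, "ay": 0, "az": 0},
    {"claw": 0.9, "x": 0, "y": 0, "z": 0, "ax": 0, "ay": 0, "az": 0},
    {"claw": 0.9, "x": 0, "y": 0, "z": 0, "ax": 0, "ay": 0, "az": 0},
    {"claw": 0.9, "x": 0, "y": 0, "z": 0, "ax": 0, "ay": 0, "az": 0},
    {"claw": 0.9, "x": 0, "y": 0, "z": 0, "ax": 0, "ay": 0, "az": 0},
  ],
  newtons=35,
)

```text
clock: 3.05
tcp_pos: [0.4708, -0.2746, 0.0495]
orientation: [0.0, 0.985, -0.174, 0.001]
wrist_force: [-0.3, 0.3, 5.9]
finger_gap: 0.0253
```

```bash
python3 - <<'E'
from h import *
s=env.get_state();print(s['joint_pos'].round(3),s['tcp_pos'],s['orientation'],s['finger_gap']); snap('wrist','w3')
E
```

```text
[-0.675  0.397 -0.352  0.819  0.     2.815] [ 0.47083586 -0.2746078   0.04953199] [ 4.62435729e-04  9.84805491e-01 -1.73656919e-01  1.09767598e-03] 0.02525524921708804
```

View pics/w3.png

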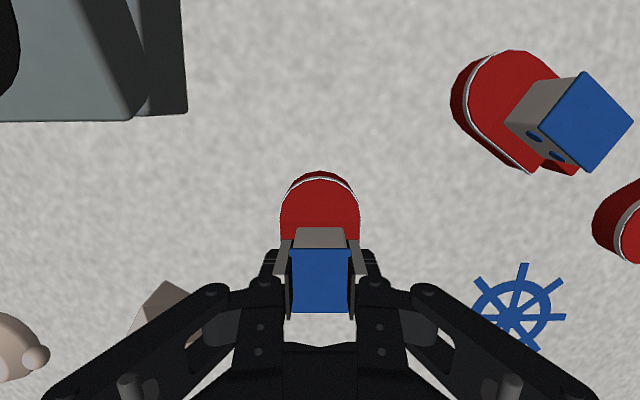

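The boat is gripped, with a gap of 25 mm matching the 26 mm cabin; it sits centred between the pads at (320,280). I'll lift it and carry it towards the shelf while turning +63°.

Call:
servo_tool(
  increments=[
    {"claw": 0.9, "x": 0, "y": 0, "z": 1, "ax": 0, "ay": 0, "az": 0},
    {"claw": 0.9, "x": 0, "y": 0, "z": 1, "ax": 0, "ay": 0, "az": 0},
    {"claw": 0.9, "x": 0, "y": 0, "z": 1, "ax": 0, "ay": 0, "az": 0},
    {"claw": 0.9, "x": 0, "y": 0, "z": 1, "ax": 0, "ay": 0, "az": 0},
    {"claw": 0.9, "x": 0, "y": 0.5, "z": 1, "ax": 0, "ay": 0, "az": 0},
  ],
)

```text
clock: 3.6
tcp_pos: [0.4697, -0.2623, 0.1738]
orientation: [0.0, 0.985, -0.174, -0.0]
wrist_force: [0.5, 0.7, -2.7]
finger_gap: 0.0254
```

Call:
servo_tool(
  increments=[
    {"claw": 0.9, "x": 0, "y": 1, "z": 1, "ax": 0, "ay": 0, "az": 0.5},
    {"claw": 0.9, "x": 0, "y": 1, "z": 0, "ax": 0, "ay": 0, "az": 0.5},
    {"claw": 0.9, "x": 0, "y": 1, "z": 0, "ax": 0, "ay": 0, "az": 0.5},
    {"claw": 0.9, "x": 0, "y": 1, "z": 0, "ax": 0, "ay": 0, "az": 0.5},
    {"claw": 0.9, "x": 0, "y": 1, "z": 0, "ax": 0, "ay": 0, "az": 0.5},
  ],
)

```text
clock: 4.1
tcp_pos: [0.4693, -0.1354, 0.1978]
orientation: [-0.0, 1.0, 0.001, -0.001]
wrist_force: [0.5, 0.1, -3.5]
finger_gap: 0.0253
```

Call:
servo_tool(
  increments=[
    {"claw": 0.9, "x": 0, "y": 1, "z": 0, "ax": 0, "ay": 0, "az": 0.5},
    {"claw": 0.9, "x": 0, "y": 1, "z": 0, "ax": 0, "ay": 0, "az": 0.5},
    {"claw": 0.9, "x": 0, "y": 1, "z": 0, "ax": 0, "ay": 0, "az": 0.5},
    {"claw": 0.9, "x": 0, "y": 1, "z": 0, "ax": 0, "ay": 0, "az": 0.5},
    {"claw": 0.9, "x": 0, "y": 1, "z": 0, "ax": 0, "ay": 0, "az": 0.5},
  ],
)

```text
clock: 4.6
tcp_pos: [0.4693, -0.0105, 0.1978]
orientation: [-0.0, 0.985, 0.175, -0.001]
wrist_force: [0.6, 0.4, -2.9]
finger_gap: 0.0251
```

Call:
servo_tool(
  increments=[
    {"claw": 0.9, "x": 0.2, "y": 1, "z": 0, "ax": 0, "ay": 0, "az": 0.6},
    {"claw": 0.9, "x": 0.2, "y": 1, "z": 0, "ax": 0, "ay": 0, "az": 0.6},
    {"claw": 0.9, "x": 0.2, "y": 1, "z": 0, "ax": 0, "ay": 0, "az": 0.6},
    {"claw": 0.9, "x": 0, "y": 0, "z": 0, "ax": 0, "ay": 0, "az": 0.6},
    {"claw": 0.9, "x": 0, "y": 0, "z": 0, "ax": 0, "ay": 0, "az": 0.5},
  ],
)

```text
clock: 5.1
tcp_pos: [0.4844, 0.0644, 0.1977]
orientation: [-0.0, 0.929, 0.37, -0.001]
wrist_force: [0.2, 0.5, -3.0]
finger_gap: 0.0254
```

```bash
python3 - <<'E'
from h import *
s=env.get_state();print(s['joint_pos'].round(3),s['tcp_pos'],s['orientation'],s['finger_gap']); snap('wrist','w4'); snap('scene','sc4')
E
```

```text
[-0.032  0.171 -0.266  1.136 -0.     2.35 ] [0.48437204 0.06436861 0.19768745] [-2.41369660e-04  9.28861416e-01  3.70426593e-01 -7.42149266e-04] 0.025357220173336335
```

View pics/w4.png

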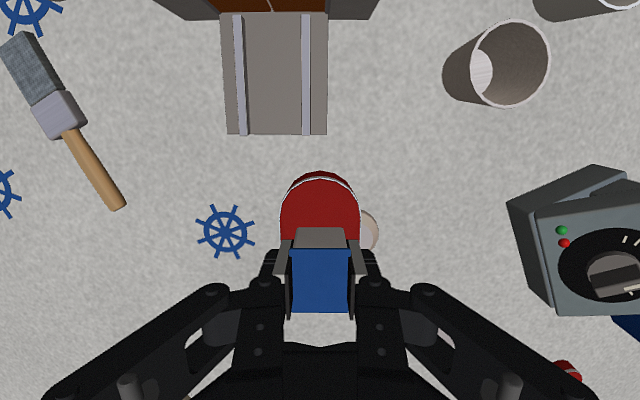

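The wrist picture shows the shelf ahead, with rails at columns 240 and 306, its outer end at row 134 and the flap seam near (270,5). I'll measure the rails precisely.

```bash
python3 - <<'E'
from h import *
im=cv2.imread('pics/w4.png'); c=env.calibration('wrist')
g=cv2.cvtColor(im,cv2.COLOR_BGR2GRAY).astype(float)
L=[];R=[]
for v in range(25,120,3):
    row=g[v-1:v+2].mean(0)
    for (a,b,lst) in((228,256,L),(294,318,R)):
        seg=row[a:b]; m=seg>(seg.max()+np.median(seg))/2; idx=np.where(m)[0]; lst.append((a+idx.min()-.5,a+idx.max()+.5,v))
L=np.array(L);R=np.array(R)
print(L[::8],R[::8])
out=[]
for P in(L[:,[0,2]],L[:,[1,2]],R[:,[0,2]],R[:,[1,2]]):
    W=onz('wrist',P,.034,c)[:,:2]; m=W.mean(0); u,s,vt=np.linalg.svd(W-m); d=vt[0]*np.sign(vt[0][0]); out.append((m,d)); print(m.round(4),np.arctan2(d[1],d[0]).round(4))
d=out[1][1]+out[2][1]; d/=np.linalg.norm(d); n=np.array([-d[1],d[0]])
print('inner gap',n@(out[1][0]-out[2][0]),'yaw',np.arctan2(d[1],d[0]),'n-offset centre',n@(out[1][0]+out[2][0])/2, 'nominal off',n@[.5757,.2104])
print('rail ends s', onz('wrist',[[241,134.5],[306,134]],.034,c)[:,:2]@d, 'nom', d@[.5757,.2104]-.115)
cv2.imwrite('pics/w4z.png',cv2.resize(im[0:160,180:400],None,fx=3.6,fy=3.6,interpolation=2))
E
```

```text
[[232.5 241.5  25. ]
 [234.5 241.5  49. ]
 [235.5 243.5  73. ]
 [236.5 244.5  97. ]] [[301.5 309.5  25. ]
 [300.5 309.5  49. ]
 [301.5 309.5  73. ]
 [301.5 309.5  97. ]]
[0.51   0.1921] 0.7504
[0.515  0.1867] 0.747
[0.5507 0.1482] 0.7489
[0.5558 0.1428] 0.7473
inner gap 0.05258503629329488 yaw 0.7479406540049045 n-offset centre -0.2396454110273698 nominal off -0.23730878141305692
rail ends s [0.4484609  0.44916701] nom 0.45013997581506304
```

View pics/w4z.png

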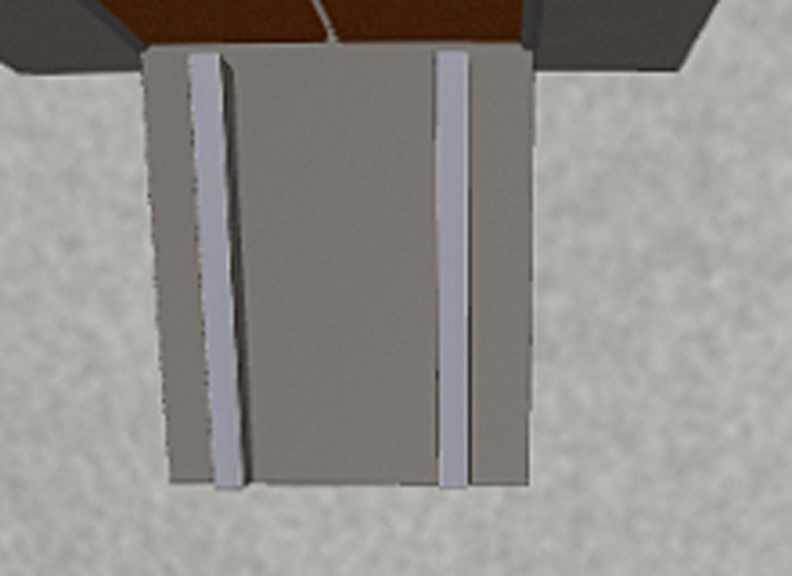

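Call:
servo_tool(
  increments=[
    {"claw": 0.9, "x": 0.37, "y": 0.8, "z": 0, "ax": 0, "ay": 0, "az": -0.08},
    {"claw": 0.9, "x": 0.37, "y": 0.8, "z": 0, "ax": 0, "ay": 0, "az": 0},
    {"claw": 0.9, "x": 0.37, "y": 0.8, "z": 0, "ax": 0, "ay": 0, "az": 0},
    {"claw": 0.9, "x": 0.37, "y": 0.8, "z": 0, "ax": 0, "ay": 0, "az": 0},
    {"claw": 0.9, "x": 0.35, "y": 0.82, "z": 0, "ax": 0, "ay": 0, "az": 0},
  ],
)

```text
clock: 5.7
tcp_pos: [0.5308, 0.1643, 0.1979]
orientation: [-0.0, 0.932, 0.362, -0.0]
wrist_force: [-0.6, 0.7, -2.7]
finger_gap: 0.025
```

Call:
servo_tool(
  increments=[
    {"claw": 0.9, "x": 0, "y": 0, "z": -1, "ax": 0, "ay": 0, "az": 0},
    {"claw": 0.9, "x": 0, "y": 0, "z": -1, "ax": 0, "ay": 0, "az": 0},
    {"claw": 0.9, "x": 0, "y": 0, "z": -1, "ax": 0, "ay": 0, "az": 0},
    {"claw": 0.9, "x": 0, "y": 0, "z": -0.6, "ax": 0, "ay": 0, "az": 0},
    {"claw": 0.9, "x": 0, "y": 0, "z": 0, "ax": 0, "ay": 0, "az": 0},
  ],
)

```text
clock: 6.2
tcp_pos: [0.5284, 0.1633, 0.1054]
orientation: [-0.001, 0.932, 0.362, -0.003]
wrist_force: [-0.4, -0.4, -2.9]
finger_gap: 0.0251
```

```bash
python3 - <<'E'
from h import *
s=env.get_state();print(s['joint_pos'].round(3),s['tcp_pos'],s['orientation'],s['finger_gap']); snap('wrist','w5')
p=s['tcp_pos'][:2]-[.5763,.2078]; print('cab',p@[.7331,.6801],p@[-.6801,.7331], 2*np.arctan2(s['orientation'][2],s['orientation'][1]))
E
```

```text
[ 0.155  0.36  -0.251  0.966 -0.     2.555] [0.52837505 0.16332394 0.10542916] [-5.86037934e-04  9.32175434e-01  3.61994051e-01 -2.98732187e-03] 0.02510620752257067
cab -0.06538194410296289 -1.1641458959074734e-05 0.7408158642033709
```

View pics/w5.png

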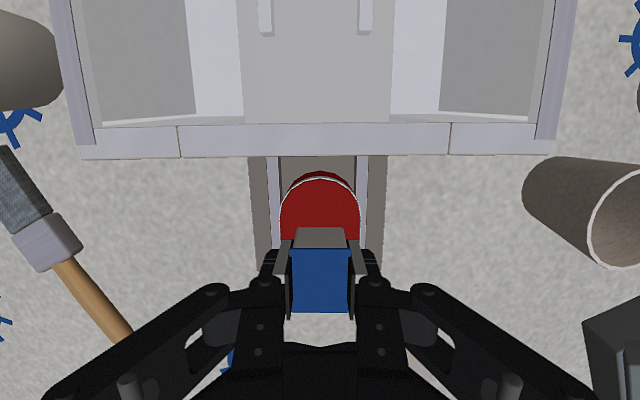

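The boat's hull (columns 280–360) is centred over the rails (inner faces 279 and 358). I'll lower it.

Call:
servo_tool(
  increments=[
    {"claw": 0.9, "x": 0, "y": 0, "z": -0.5, "ax": 0, "ay": 0, "az": 0.05},
    {"claw": 0.9, "x": 0, "y": 0, "z": -0.4, "ax": 0, "ay": 0, "az": 0},
    {"claw": 0.9, "x": 0, "y": 0, "z": -0.3, "ax": 0, "ay": 0, "az": 0},
    {"claw": 0.9, "x": 0, "y": 0, "z": -0.2, "ax": 0, "ay": 0, "az": 0},
    {"claw": 0.9, "x": 0, "y": 0, "z": 0, "ax": 0, "ay": 0, "az": 0},
  ],
)

```text
clock: 6.75
tcp_pos: [0.5302, 0.1639, 0.0725]
orientation: [-0.0, 0.931, 0.366, -0.001]
wrist_force: [0.2, -0.3, -2.7]
finger_gap: 0.0254
```

```bash
python3 - <<'E'
from h import *
s=env.get_state();print(s['joint_pos'].round(3),s['tcp_pos'],s['orientation'],s['finger_gap'],s['wrist_force']); snap('wrist','w6')
p=s['tcp_pos'][:2]-[.5763,.2078]; print('cab',p@[.7331,.6801],p@[-.6801,.7331], 2*np.arctan2(s['orientation'][2],s['orientation'][1]))
E
```

```text
[ 0.155  0.391 -0.295  0.886 -0.     2.547] [0.53016698 0.16389395 0.07246961] [-1.25233306e-04  9.30563369e-01  3.66130152e-01 -7.15075846e-04] 0.02544708131783979 [ 0.18577805 -0.30434896 -2.72814485]
cab -0.06368062007425875 -0.0008124604079649192 0.749694196869581
```

View pics/w6.png

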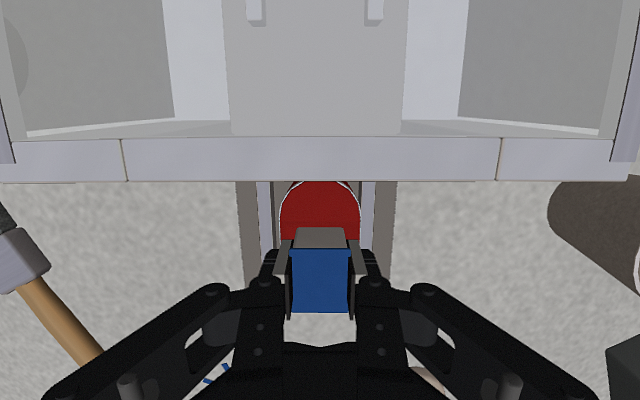

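Call:
servo_tool(
  increments=[
    {"claw": 0.9, "x": 0, "y": 0, "z": -0.1, "ax": 0, "ay": 0, "az": 0},
    {"claw": 0.9, "x": 0, "y": 0, "z": -0.04, "ax": 0, "ay": 0, "az": 0},
    {"claw": 0.9, "x": 0, "y": 0, "z": 0, "ax": 0, "ay": 0, "az": 0},
  ],
)

```text
clock: 7.1
tcp_pos: [0.5308, 0.164, 0.0699]
orientation: [0.0, 0.931, 0.366, 0.0]
wrist_force: [-0.4, -0.9, -2.2]
finger_gap: 0.0252
```

Call:
servo_tool(
  increments=[
    {"claw": 0.4, "x": 0, "y": 0, "z": 0, "ax": 0, "ay": 0, "az": 0},
    {"claw": 0.4, "x": 0, "y": 0, "z": 0, "ax": 0, "ay": 0, "az": 0},
    {"claw": 0.4, "x": 0, "y": 0, "z": 0, "ax": 0, "ay": 0, "az": 0},
  ],
)

```text
clock: 7.4
tcp_pos: [0.5313, 0.1641, 0.0704]
orientation: [0.0, 0.931, 0.366, 0.001]
wrist_force: [-0.1, 0.5, -0.2]
finger_gap: 0.0516
```

Call:
servo_tool(
  increments=[
    {"claw": 0.4, "x": 0, "y": 0, "z": 0.6, "ax": 0, "ay": 0, "az": 0},
    {"claw": 0.4, "x": 0, "y": 0, "z": 1, "ax": 0, "ay": 0, "az": 0},
    {"claw": 0.4, "x": 0, "y": 0, "z": 1, "ax": 0, "ay": 0, "az": 0},
    {"claw": 0.4, "x": -0.7, "y": -0.7, "z": 0.4, "ax": 0, "ay": 0, "az": 0},
    {"claw": 1, "x": -0.7, "y": -0.7, "z": 0, "ax": 0, "ay": 0, "az": 0},
  ],
)

```text
clock: 7.9
tcp_pos: [0.4973, 0.1291, 0.1472]
orientation: [0.001, 0.93, 0.367, 0.002]
wrist_force: [0.3, 0.4, -0.4]
finger_gap: 0.038
```

```bash
python3 - <<'E'
from h import *
s=env.get_state();print(s['joint_pos'].round(3),s['tcp_pos'],s['orientation'],s['finger_gap'],s['wrist_force']); snap('wrist','w7')
p=s['tcp_pos'][:2]-[.5763,.2078]; print('cab',p@[.7331,.6801],p@[-.6801,.7331], 2*np.arctan2(s['orientation'][2],s['orientation'][1]))
E
```

```text
[ 0.098  0.247 -0.299  1.02  -0.     2.488] [0.49732049 0.12906143 0.1471504 ] [7.52575336e-04 9.30364554e-01 3.66627544e-01 2.33962449e-03] 0.03800297065443854 [ 0.33956557  0.35110118 -0.35220615]
cab -0.11144997694314017 -0.0040092793736129385 0.7507654937817813
```

View pics/w7.png

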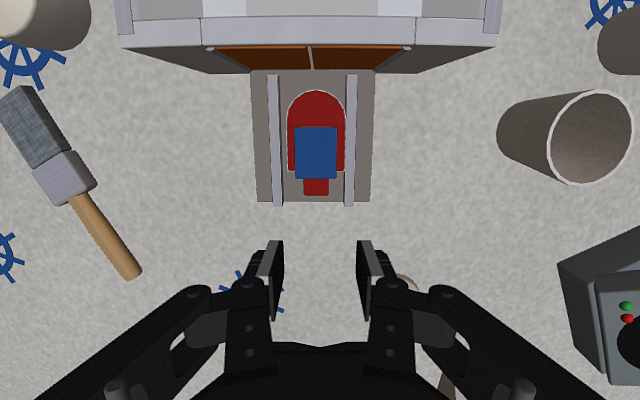

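The boat sits between the rails with its stern at (316,190). Before tilting I need the fingertip length when shut, so I'll touch the bare table gently with the tool pointing down, behind the shelf.

Call:
servo_tool(
  increments=[
    {"claw": 1, "x": -0.65, "y": -0.55, "z": -1, "ax": 0, "ay": 0, "az": 0},
    {"claw": 1, "x": -0.65, "y": -0.55, "z": -1, "ax": 0, "ay": 0, "az": 0},
    {"claw": 1, "x": 0, "y": 0, "z": -1, "ax": 0, "ay": 0, "az": 0},
    {"claw": 1, "x": 0, "y": 0, "z": -1, "ax": 0, "ay": 0, "az": 0},
    {"claw": 1, "x": 0, "y": 0, "z": 0, "ax": 0, "ay": 0, "az": 0},
  ],
)

```text
clock: 8.45
tcp_pos: [0.4608, 0.1012, 0.0424]
orientation: [-0.001, 0.931, 0.366, -0.002]
wrist_force: [-0.9, 0.1, 0.6]
finger_gap: -0.0003
```

Call:
servo_tool(
  increments=[
    {"claw": 1, "x": 0, "y": 0, "z": -0.2, "ax": 0, "ay": 0, "az": 0},
    {"claw": 1, "x": 0, "y": 0, "z": -0.2, "ax": 0, "ay": 0, "az": 0},
    {"claw": 1, "x": 0, "y": 0, "z": 0, "ax": 0, "ay": 0, "az": 0},
  ],
)

```text
clock: 8.75
tcp_pos: [0.4639, 0.1016, 0.0352]
orientation: [0.0, 0.93, 0.366, 0.0]
wrist_force: [-0.2, 0.4, -0.1]
finger_gap: -0.0004
```

Call:
servo_tool(
  increments=[
    {"claw": 1, "x": 0, "y": 0, "z": -0.1, "ax": 0, "ay": 0, "az": 0},
    {"claw": 1, "x": 0, "y": 0, "z": -0.1, "ax": 0, "ay": 0, "az": 0},
    {"claw": 1, "x": 0, "y": 0, "z": 0, "ax": 0, "ay": 0, "az": 0},
  ],
)

```text
clock: 9.05
tcp_pos: [0.4632, 0.1015, 0.0298]
orientation: [0.0, 0.931, 0.366, 0.0]
wrist_force: [-0.2, 0.1, 0.5]
finger_gap: -0.0
```

Call:
servo_tool(
  increments=[
    {"claw": 1, "x": 0, "y": 0, "z": -0.1, "ax": 0, "ay": 0, "az": 0},
    {"claw": 1, "x": 0, "y": 0, "z": -0.05, "ax": 0, "ay": 0, "az": 0},
    {"claw": 1, "x": 0, "y": 0, "z": 0, "ax": 0, "ay": 0, "az": 0},
  ],
)

```text
clock: 9.35
tcp_pos: [0.4631, 0.1015, 0.0259]
orientation: [-0.0, 0.931, 0.366, -0.0]
wrist_force: [-0.7, 0.4, -0.6]
finger_gap: -0.0
```

Call:
servo_tool(
  increments=[
    {"claw": 1, "x": 0, "y": 0, "z": -0.1, "ax": 0, "ay": 0, "az": 0},
    {"claw": 1, "x": 0, "y": 0, "z": -0.05, "ax": 0, "ay": 0, "az": 0},
    {"claw": 1, "x": 0, "y": 0, "z": 0, "ax": 0, "ay": 0, "az": 0},
  ],
)

```text
clock: 9.65
tcp_pos: [0.4631, 0.1015, 0.0221]
orientation: [-0.0, 0.931, 0.366, -0.0]
wrist_force: [0.3, 0.2, -0.8]
finger_gap: 0.0
```

Call:
servo_tool(
  increments=[
    {"claw": 1, "x": 0, "y": 0, "z": -0.08, "ax": 0, "ay": 0, "az": 0},
    {"claw": 1, "x": 0, "y": 0, "z": 0, "ax": 0, "ay": 0, "az": 0},
  ],
)

```text
clock: 9.85
tcp_pos: [0.4632, 0.1015, 0.0201]
orientation: [0.0, 0.931, 0.366, -0.0]
wrist_force: [-0.5, -0.5, -0.2]
finger_gap: 0.0001
```

Call:
servo_tool(
  increments=[
    {"claw": 1, "x": 0, "y": 0, "z": -0.08, "ax": 0, "ay": 0, "az": 0},
    {"claw": 1, "x": 0, "y": 0, "z": 0, "ax": 0, "ay": 0, "az": 0},
  ],
)

```text
clock: 10.05
tcp_pos: [0.4631, 0.1015, 0.0181]
orientation: [-0.0, 0.931, 0.366, -0.0]
wrist_force: [-0.1, -0.4, -0.2]
finger_gap: 0.0
```

There's no contact down to 18 mm, so the 17 mm tip length holds when shut. A 55° tilt clears both the rails and the lintel, so I'll raise the tool and tilt it about (0.68,-0.73,0).

Call:
servo_tool(
  increments=[
    {"claw": 1, "x": 0, "y": 0, "z": 1, "ax": 0, "ay": 0, "az": 0},
    {"claw": 1, "x": 0, "y": 0, "z": 1, "ax": 0.585, "ay": -0.63, "az": 0},
    {"claw": 1, "x": 0, "y": 0, "z": 1, "ax": 0.585, "ay": -0.63, "az": 0},
    {"claw": 1, "x": 0, "y": 0, "z": 0, "ax": 0.585, "ay": -0.63, "az": 0},
    {"claw": 1, "x": 0, "y": 0, "z": 0, "ax": 0.585, "ay": -0.63, "az": 0},
  ],
)

```text
clock: 10.55
tcp_pos: [0.4645, 0.1014, 0.0953]
orientation: [-0.086, 0.903, 0.356, 0.225]
wrist_force: [0.1, -0.2, -0.2]
finger_gap: 0.0001
```

Call:
servo_tool(
  increments=[
    {"claw": 1, "x": 0, "y": 0, "z": 0, "ax": 0.585, "ay": -0.63, "az": 0},
    {"claw": 1, "x": 0, "y": 0, "z": 0, "ax": 0.585, "ay": -0.63, "az": 0},
    {"claw": 1, "x": 0, "y": 0, "z": 0, "ax": 0.585, "ay": -0.63, "az": 0},
    {"claw": 1, "x": 0, "y": 0, "z": 0, "ax": 0.585, "ay": -0.63, "az": 0},
    {"claw": 1, "x": 0, "y": 0, "z": 0, "ax": 0, "ay": 0, "az": 0},
  ],
)

```text
clock: 11.05
tcp_pos: [0.4863, 0.0803, 0.112]
orientation: [-0.179, 0.827, 0.333, 0.415]
wrist_force: [0.2, 0.1, -0.2]
finger_gap: -0.0
```

```bash
cat >> h.py <<'E'
from scipy.spatial.transform import Rotation as Ro
DC=np.array([.7331,.6801,0]);NC=np.array([-.6801,.7331,0]);OC=np.array([.5763,.2078,0])
def st():
    s=env.get_state(); q=s['orientation']; R=Ro.from_quat(np.r_[q[1:],q[0]]).as_matrix()
    C=np.c_[DC,NC,[0,0,1]].T
    tip=s['tcp_pos']+R[:,2]*.017
    print('t',s['clock'],'j',s['joint_pos'].round(2),'tcp',s['tcp_pos'].round(4),'tcpcab',(C@(s['tcp_pos']-OC)).round(4),'tipcab',(C@(tip-OC)).round(4),'zax cab',(C@R[:,2]).round(3),'xax',(C@R[:,0]).round(3),'Fcab',(C@s['wrist_force']).round(1),'gap',round(s['finger_gap'],4)); return s,R
E
python3 - <<'E'
from h import *
st(); snap('wrist','w8'); snap('side','d8')
E
```

```text
t 11.05 j [-0.49  0.08 -1.03  0.09  0.88  2.07] tcp [0.4863 0.0803 0.112 ] tcpcab [-0.1527 -0.0323  0.112 ] tipcab [-0.139  -0.0317  0.102 ] zax cab [ 0.806  0.034 -0.59 ] xax [ 0.591 -0.     0.807] Fcab [ 0.3 -0.1 -0.2] gap -0.0
```

View pics/w8.png

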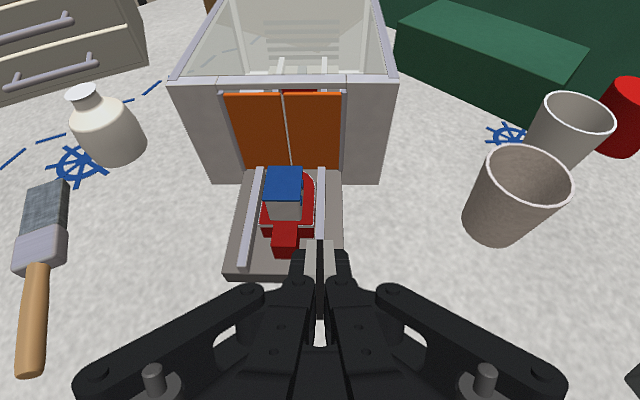

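View pics/d8.png

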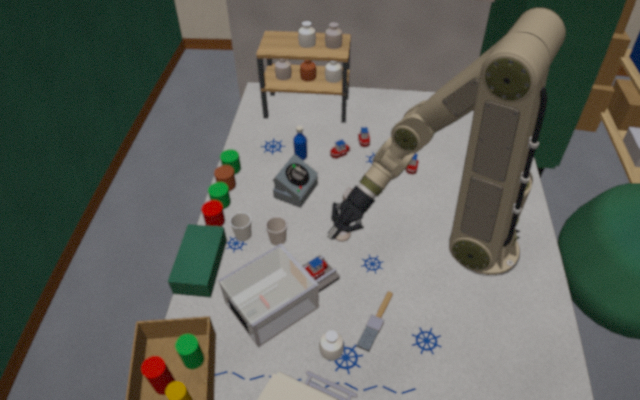

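The elbow reached its range (j3 -1.03), so a full tilt isn't possible this close in. I'll start the push with about 30° of tilt and increase it as the arm extends.

Call:
servo_tool(
  increments=[
    {"claw": 1, "x": 0, "y": 0, "z": 0, "ax": -0.53, "ay": 0.57, "az": 0},
    {"claw": 1, "x": 0, "y": 0, "z": 0, "ax": -0.53, "ay": 0.57, "az": 0},
    {"claw": 1, "x": -0.1, "y": 0.78, "z": 0, "ax": -0.53, "ay": 0.57, "az": 0},
    {"claw": 1, "x": -0.1, "y": 0.78, "z": 0, "ax": -0.53, "ay": 0.57, "az": 0},
    {"claw": 1, "x": 0, "y": 0, "z": 0, "ax": 0, "ay": 0, "az": 0},
  ],
)

```text
clock: 11.65
tcp_pos: [0.4804, 0.1263, 0.1145]
orientation: [-0.107, 0.898, 0.363, 0.225]
wrist_force: [1.0, 0.2, -0.0]
finger_gap: 0.0
```

```bash
python3 - <<'E'
from h import *
st()
E
```

```text
t 11.65 j [-0.14  0.03 -0.77  0.47  0.41  2.29] tcp [0.4804 0.1263 0.1145] tcpcab [-0.1257  0.0055  0.1145] tipcab [-0.1175  0.0062  0.0996] zax cab [ 0.482  0.039 -0.876] xax [0.876 0.011 0.482] Fcab [ 0.9 -0.6 -0. ] gap 0.0
```

Call:
servo_tool(
  increments=[
    {"claw": 1, "x": 0.05, "y": -0.3, "z": -0.5, "ax": 0, "ay": 0, "az": 0},
    {"claw": 1, "x": 0, "y": 0, "z": -0.8, "ax": 0, "ay": 0, "az": 0},
    {"claw": 1, "x": 0, "y": 0, "z": -0.8, "ax": 0, "ay": 0, "az": 0},
    {"claw": 1, "x": 0, "y": 0, "z": -0.5, "ax": 0, "ay": 0, "az": 0},
    {"claw": 1, "x": 0, "y": 0, "z": 0, "ax": 0, "ay": 0, "az": 0},
  ],
)

```text
clock: 12.15
tcp_pos: [0.4776, 0.1138, 0.0436]
orientation: [-0.109, 0.9, 0.358, 0.222]
wrist_force: [-0.2, -0.0, 0.3]
finger_gap: -0.0001
```

```bash
python3 - <<'E'
from h import *
st(); snap('wrist','w9')
E
```

```text
t 12.15 j [-0.17  0.15 -0.87  0.27  0.42  2.27] tcp [0.4776 0.1138 0.0436] tcpcab [-0.1363 -0.0018  0.0436] tipcab [-0.1281 -0.0011  0.0287] zax cab [ 0.478  0.041 -0.877] xax [ 0.878 -0.002  0.478] Fcab [-0.1  0.1  0.3] gap -0.0001
```

View pics/w9.png

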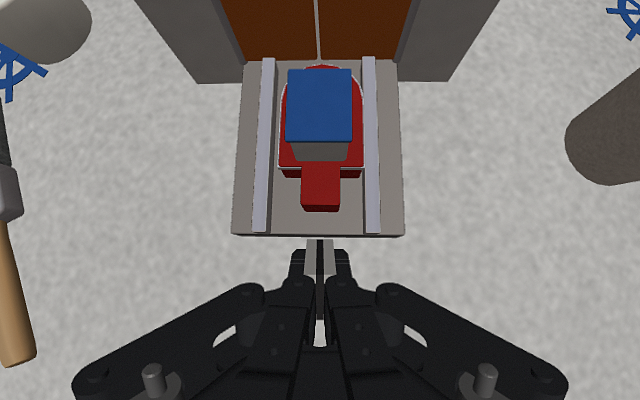

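The boat's stern at (320,190) is directly ahead of the closed fingers (320,240). I'll start pushing along the cabinet x axis.

Call:
servo_tool(
  increments=[
    {"claw": 1, "x": 0.22, "y": 0.204, "z": 0.06, "ax": 0, "ay": 0, "az": 0},
    {"claw": 1, "x": 0.22, "y": 0.204, "z": 0, "ax": 0, "ay": 0, "az": 0},
    {"claw": 1, "x": 0.22, "y": 0.204, "z": 0, "ax": 0, "ay": 0, "az": 0},
    {"claw": 1, "x": 0.22, "y": 0.204, "z": 0, "ax": 0, "ay": 0, "az": 0},
    {"claw": 1, "x": 0.22, "y": 0.204, "z": 0, "ax": 0, "ay": 0, "az": 0},
  ],
)

```text
clock: 12.7
tcp_pos: [0.5092, 0.1405, 0.0489]
orientation: [-0.107, 0.899, 0.359, 0.225]
wrist_force: [-4.0, -3.5, 3.8]
finger_gap: 0.0002
```

```bash
python3 - <<'E'
from h import *
st(); snap('wrist','w10')
E
```

```text
t 12.7 j [-0.1   0.19 -0.81  0.26  0.4   2.35] tcp [0.5092 0.1405 0.0489] tcpcab [-0.095  -0.0037  0.0489] tipcab [-0.0868 -0.0031  0.034 ] zax cab [ 0.482  0.037 -0.876] xax [0.876 0.003 0.482] Fcab [-5.3  0.2  3.8] gap 0.0002
```

View pics/w10.png

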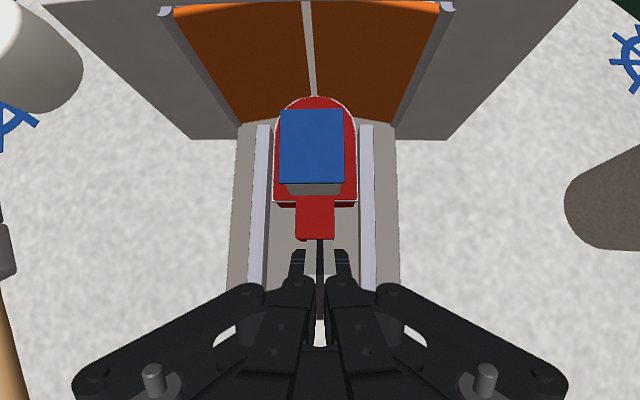

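Call:
servo_tool(
  increments=[
    {"claw": 1, "x": 0.14, "y": 0.2, "z": -0.1, "ax": 0.2, "ay": -0.22, "az": 0},
    {"claw": 1, "x": 0.14, "y": 0.2, "z": -0.04, "ax": 0.2, "ay": -0.22, "az": 0},
    {"claw": 1, "x": 0.18, "y": 0.165, "z": -0.02, "ax": 0.22, "ay": -0.24, "az": 0},
    {"claw": 1, "x": 0.18, "y": 0.165, "z": -0.02, "ax": 0.22, "ay": -0.24, "az": 0},
    {"claw": 1, "x": 0.18, "y": 0.165, "z": -0.02, "ax": 0.22, "ay": -0.24, "az": 0},
  ],
)

```text
clock: 13.25
tcp_pos: [0.5287, 0.1628, 0.0433]
orientation: [-0.145, 0.868, 0.349, 0.323]
wrist_force: [-2.0, -1.9, -0.3]
finger_gap: 0.0
```

```bash
python3 - <<'E'
from h import *
st(); snap('wrist','w11')
E
```

```text
t 13.25 j [-0.13  0.23 -0.95 -0.09  0.56  2.39] tcp [0.5287 0.1628 0.0433] tcpcab [-0.0655 -0.0006  0.0433] tipcab [-0.0543 -0.      0.0305] zax cab [ 0.661  0.037 -0.749] xax [0.75  0.003 0.662] Fcab [-2.8 -0.  -0.3] gap 0.0
```

View pics/w11.png

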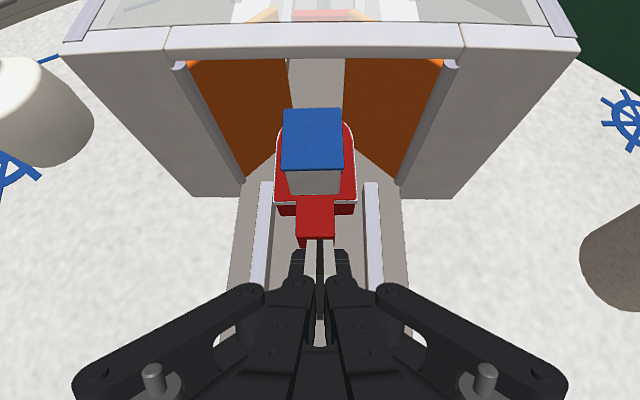

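Both leaves are opening around the bow and the bar shows at about (322,15). I'll measure the bar's front edge in this view.

```bash
python3 - <<'E'
from h import *
im=cv2.imread('pics/w11.png'); cv2.imwrite('pics/w11z.png',cv2.resize(im[0:120,240:410],None,fx=4.5,fy=4.5,interpolation=2))
c=env.calibration('wrist')
for v in(8,12,16,20,24):
    for z in(.05,.028): print(v,z,(onz('wrist',[[322,v]],z,c)[0]-OC)@DC)
E
```

```text
8 0.05 0.12257168861427041
8 0.028 0.15707196261056738
12 0.05 0.11784534186249904
12 0.028 0.15158383193618838
16 0.05 0.1132204938464173
16 0.028 0.1462135593780257
20 0.05 0.1086934931746305
20 0.028 0.14095690502010005
24 0.05 0.10426086670210125
24 0.028 0.13580983592221085
```

View pics/w11z.png

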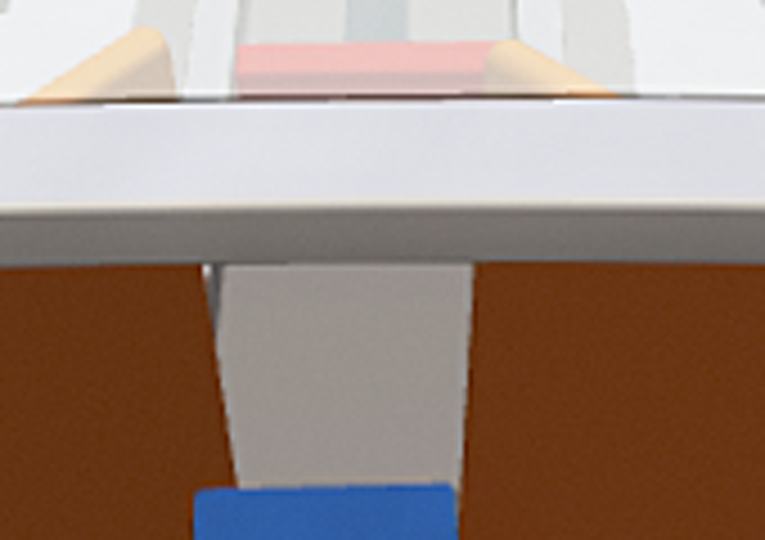

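The bar's front top edge measures about x = 0.113, so the stern should end near 0.041. I'll continue the push.

Call:
servo_tool(
  increments=[
    {"claw": 1, "x": 0.18, "y": 0.165, "z": -0.01, "ax": 0.1, "ay": -0.11, "az": 0},
    {"claw": 1, "x": 0.18, "y": 0.165, "z": -0.01, "ax": 0.1, "ay": -0.11, "az": 0},
    {"claw": 1, "x": 0.18, "y": 0.165, "z": -0.01, "ax": 0.1, "ay": -0.11, "az": 0},
    {"claw": 1, "x": 0.18, "y": 0.165, "z": -0.01, "ax": 0.1, "ay": -0.11, "az": 0},
    {"claw": 1, "x": 0.18, "y": 0.165, "z": -0.01, "ax": 0.1, "ay": -0.11, "az": 0},
  ],
)

```text
clock: 13.8
tcp_pos: [0.5514, 0.1835, 0.0419]
orientation: [-0.161, 0.849, 0.343, 0.367]
wrist_force: [-1.2, -0.4, -0.1]
finger_gap: -0.0001
```

```bash
python3 - <<'E'
from h import *
st()
E
```

```text
t 13.8 j [-0.11  0.3  -0.99 -0.3   0.62  2.45] tcp [0.5514 0.1835 0.0419] tcpcab [-0.0348 -0.0009  0.0419] tipcab [-0.0223 -0.0002  0.0304] zax cab [ 0.734  0.037 -0.678] xax [0.678 0.004 0.735] Fcab [-1.2  0.6 -0.1] gap -0.0001
```

Call:
servo_tool(
  increments=[
    {"claw": 1, "x": 0.18, "y": 0.168, "z": -0.01, "ax": 0.08, "ay": -0.085, "az": 0},
    {"claw": 1, "x": 0.18, "y": 0.168, "z": -0.01, "ax": 0.08, "ay": -0.085, "az": 0},
    {"claw": 1, "x": 0.18, "y": 0.168, "z": -0.01, "ax": 0.08, "ay": -0.085, "az": 0},
    {"claw": 1, "x": 0.18, "y": 0.168, "z": -0.01, "ax": 0.08, "ay": -0.085, "az": 0},
    {"claw": 1, "x": 0.18, "y": 0.168, "z": -0.01, "ax": 0.08, "ay": -0.085, "az": 0},
  ],
)

```text
clock: 14.3
tcp_pos: [0.574, 0.2045, 0.0406]
orientation: [-0.175, 0.833, 0.337, 0.402]
wrist_force: [-0.8, -2.1, -0.7]
finger_gap: 0.0001
```

```bash
python3 - <<'E'
from h import *
st(); snap('wrist','w12')
E
```

```text
t 14.3 j [-0.08  0.38 -1.   -0.49  0.65  2.53] tcp [0.574  0.2045 0.0406] tcpcab [-0.0039 -0.0008  0.0406] tipcab [ 0.0095 -0.0002  0.0302] zax cab [ 0.787  0.037 -0.616] xax [0.616 0.003 0.788] Fcab [-2.  -1.  -0.7] gap 0.0001
```

View pics/w12.png

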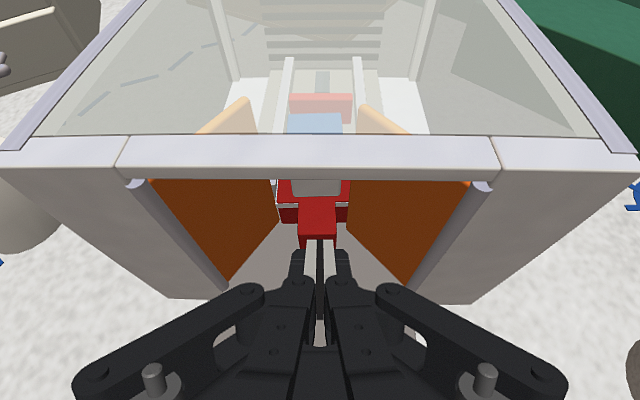

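The boat is through the port with the leaves resting on it, and the bar is visible at (320,104). I'll measure the bar once more here.

```bash
python3 - <<'E'
from h import *
im=cv2.imread('pics/w12.png'); cv2.imwrite('pics/w12z.png',cv2.resize(im[70:250,240:400],None,fx=3.3,fy=3.3,interpolation=2))
c=env.calibration('wrist')
hsv=cv2.cvtColor(im,cv2.COLOR_BGR2HSV)
for u in(300,320,340):print(u,[(v,im[v,u].tolist()) for v in range(90,122,2)])
for v in range(92,116,2): print(v,((onz('wrist',[[320,v]],.05,c)[0]-OC)@DC).round(4))
b=onz('wrist',[[318,236],[318,207]],.044,c); print('stern top?',(b-OC)@DC)
E
```

```text
300 [(90, [211, 218, 217]), (92, [209, 217, 219]), (94, [177, 184, 234]), (96, [178, 186, 233]), (98, [179, 186, 234]), (100, [175, 183, 214]), (102, [174, 181, 205]), (104, [175, 179, 205]), (106, [174, 179, 203]), (108, [174, 180, 204]), (110, [174, 180, 203]), (112, [170, 177, 204]), (114, [216, 202, 187]), (116, [219, 205, 188]), (118, [219, 204, 187]), (120, [219, 203, 187])]
320 [(90, [200, 204, 199]), (92, [186, 191, 193]), (94, [178, 186, 236]), (96, [178, 186, 233]), (98, [179, 187, 234]), (100, [176, 183, 214]), (102, [174, 180, 205]), (104, [174, 180, 204]), (106, [174, 179, 205]), (108, [172, 178, 203]), (110, [173, 179, 202]), (112, [175, 181, 203]), (114, [223, 205, 185]), (116, [220, 205, 189]), (118, [219, 202, 187]), (120, [220, 203, 187])]
340 [(90, [211, 219, 218]), (92, [209, 216, 218]), (94, [178, 186, 235]), (96, [179, 186, 233]), (98, [178, 186, 233]), (100, [175, 183, 214]), (102, [176, 181, 206]), (104, [175, 180, 206]), (106, [173, 179, 204]), (108, [174, 180, 203]), (110, [174, 181, 203]), (112, [175, 180, 203]), (114, [221, 206, 186]), (116, [222, 205, 187]), (118, [220, 204, 186]), (120, [220, 204, 185])]
92 0.1241
94 0.1218
96 0.1195
98 0.1173
100 0.1151
102 0.113
104 0.1108
106 0.1087
108 0.1066
110 0.1046
112 0.1025
114 0.1005
stern top? [0.0150091  0.03232984]
```

View pics/w12z.png

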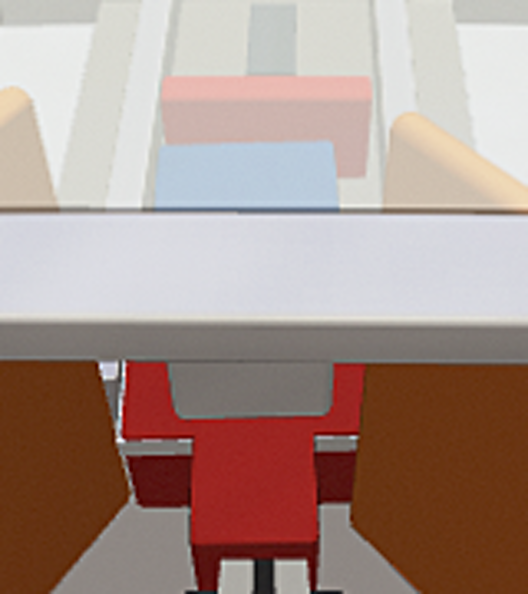

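The bar's front edge is at about 0.115 and its back edge at about 0.123; the stern is at 0.015. Contact should come in about 20 mm, so I'll approach it.

Call:
servo_tool(
  increments=[
    {"claw": 1, "x": 0.12, "y": 0.112, "z": 0, "ax": 0.06, "ay": -0.065, "az": 0},
    {"claw": 1, "x": 0.12, "y": 0.112, "z": -0.01, "ax": 0.06, "ay": -0.065, "az": 0},
    {"claw": 1, "x": 0.12, "y": 0.112, "z": 0, "ax": 0.06, "ay": -0.065, "az": 0},
    {"claw": 1, "x": 0.12, "y": 0.112, "z": -0.01, "ax": 0.06, "ay": -0.065, "az": 0},
    {"claw": 1, "x": 0, "y": 0, "z": 0, "ax": 0, "ay": 0, "az": 0},
  ],
)

```text
clock: 14.85
tcp_pos: [0.5862, 0.2155, 0.0403]
orientation: [-0.182, 0.822, 0.334, 0.423]
wrist_force: [-0.6, -0.9, -0.5]
finger_gap: -0.0002
```

```bash
cat > bar.py <<'E'
from h import *
import sys
st(); im=snap('wrist',sys.argv[1])[:,:,::-1]
c=env.calibration('wrist')
o=[]
for u in np.arange(308,334,2):
    col=im[60:140,u].astype(float); red=col[:,2]-col[:,0]
    v=np.arange(60,140)
    k=np.where(red>30)[0]
    if len(k)==0: continue
    # longest start
    a=k[0]; j=a
    while j<79 and red[j]>20: j+=1
    # bright top end: subpixel drop in R
    t=[i for i in range(a+1,j) if col[i,2]<220]
    o.append((60+a-.5,60+(t[0] if t else j)-.5))
o=np.array(o); b,f=np.median(o,0); print('rows',b,f)
for nm,v in(('back',b),('front',f)): print(nm,((onz('wrist',[[320,v]],.05,c)[0]-OC)@DC).round(4))
cv2.imwrite('pics/'+sys.argv[1]+'z.png',cv2.resize(im[50:250,240:400],None,fx=3,fy=3,interpolation=2))
E
python3 bar.py w13
```

```text
t 14.85 j [-0.07  0.43 -1.01 -0.61  0.67  2.57] tcp [0.5862 0.2155 0.0403] tcpcab [ 0.0125 -0.001   0.0403] tipcab [ 0.0264 -0.0004  0.0305] zax cab [ 0.817  0.036 -0.575] xax [0.576 0.004 0.818] Fcab [-1.1 -0.2 -0.5] gap -0.0002
rows 113.5 115.5
back 0.1225
front 0.1203
```

View pics/w13.png

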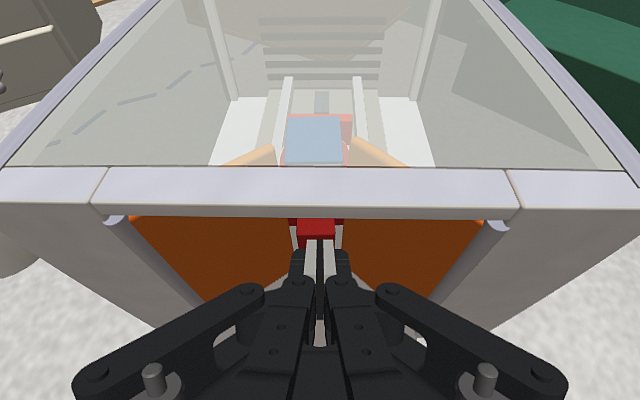

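Call:
servo_tool(
  increments=[
    {"claw": 1, "x": 0.06, "y": 0.055, "z": 0, "ax": 0, "ay": 0, "az": 0},
    {"claw": 1, "x": 0.06, "y": 0.055, "z": 0, "ax": 0, "ay": 0, "az": 0},
    {"claw": 1, "x": 0.06, "y": 0.055, "z": 0, "ax": 0, "ay": 0, "az": 0},
    {"claw": 1, "x": 0, "y": 0, "z": 0, "ax": 0, "ay": 0, "az": 0},
  ],
)

```text
clock: 15.3
tcp_pos: [0.5901, 0.2191, 0.0404]
orientation: [-0.182, 0.823, 0.333, 0.423]
wrist_force: [-6.1, -5.9, 1.2]
finger_gap: -0.0
```

```bash
python3 bar.py w14
```

```text
t 15.3 j [-0.06  0.43 -1.   -0.61  0.66  2.58] tcp [0.5901 0.2191 0.0404] tcpcab [ 0.0178 -0.0011  0.0404] tipcab [ 0.0317 -0.0005  0.0306] zax cab [ 0.816  0.036 -0.576] xax [0.577 0.003 0.817] Fcab [-8.5 -0.1  1.2] gap -0.0
  return _methods._mean(a, axis=axis, dtype=dtype,
  ret = ret.dtype.type(ret / rcount)
Traceback (most recent call last):
  File "bar.py", line 17, in <module>
    o=np.array(o); b,f=np.median(o,0); print('rows',b,f)
                   ^^^
TypeError: cannot unpack non-iterable numpy.float64 object
```

```bash
python3 - <<'E'
from h import *
im=cv2.imread('pics/w14.png')
for u in (290,300,315,342,347,350): print(u,[(v,int(im[v,u,2])-int(im[v,u,0])) for v in range(100,132,1) ])
cv2.imwrite('pics/w14z.png',cv2.resize(im[70:250,240:400],None,fx=3.3,fy=3.3,interpolation=2))
E
```

```text
290 [(100, 5), (101, 5), (102, 4), (103, 4), (104, 6), (105, 5), (106, 5), (107, 4), (108, 4), (109, 4), (110, 5), (111, 6), (112, 4), (113, 5), (114, 5), (115, 7), (116, 6), (117, 10), (118, -18), (119, -32), (120, -28), (121, -29), (122, -28), (123, -28), (124, -28), (125, -30), (126, -29), (127, -30), (128, -29), (129, -30), (130, -30), (131, -30)]
300 [(100, 6), (101, 6), (102, 7), (103, 5), (104, 7), (105, 5), (106, 5), (107, 5), (108, 7), (109, 6), (110, 5), (111, 6), (112, 6), (113, 5), (114, 7), (115, 6), (116, 10), (117, -10), (118, -29), (119, -32), (120, -28), (121, -30), (122, -29), (123, -29), (124, -29), (125, -29), (126, -30), (127, -29), (128, -29), (129, -30), (130, -29), (131, -28)]
315 [(100, -2), (101, -1), (102, -1), (103, -2), (104, -3), (105, -1), (106, -1), (107, -2), (108, -1), (109, -1), (110, -1), (111, 0), (112, -2), (113, -2), (114, -2), (115, 2), (116, 1), (117, -20), (118, -31), (119, -29), (120, -29), (121, -28), (122, -29), (123, -29), (124, -28), (125, -29), (126, -30), (127, -28), (128, -29), (129, -30), (130, -30), (131, -29)]
342 [(100, 7), (101, 
[... 299 characters left out ...]
130, 29), (131, 30)]
347 [(100, 7), (101, 5), (102, 6), (103, 7), (104, 7), (105, 6), (106, 5), (107, 6), (108, 7), (109, 6), (110, 5), (111, 5), (112, 6), (113, 7), (114, 5), (115, 5), (116, 1), (117, 29), (118, 58), (119, 60), (120, 58), (121, 58), (122, 58), (123, 60), (124, 52), (125, 31), (126, 26), (127, 29), (128, 29), (129, 29), (130, 29), (131, 28)]
350 [(100, 6), (101, 6), (102, 7), (103, 5), (104, 7), (105, 7), (106, 7), (107, 5), (108, 7), (109, 7), (110, 6), (111, 6), (112, 6), (113, 5), (114, 7), (115, 5), (116, 2), (117, 29), (118, 59), (119, 61), (120, 61), (121, 60), (122, 59), (123, 61), (124, 54), (125, 33), (126, 28), (127, 29), (128, 30), (129, 29), (130, 30), (131, 28)]
```

View pics/w14z.png

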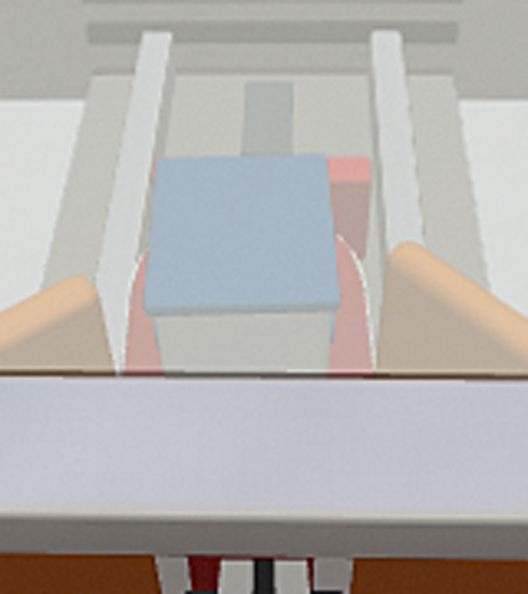

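At column 347 the bar's back edge is at row 117.0 and its front edge at row 124.8. I'll convert those and compare.

```bash
cat > bar.py <<'E'
from h import *
import sys
st(); c=env.calibration('wrist'); im=snap('wrist',sys.argv[1])[:,:,::-1].astype(float)
r=im[90:140,343:352]; d=(r[:,:,2]-r[:,:,0]).mean(1)
a=np.where(d>33)[0][0]; b=90+a-1+(33-d[a-1])/(d[a]-d[a-1])
k=[i for i in range(a+3,49) if d[i]<45][0]; f=90+k-1+(d[k-1]-45)/(d[k-1]-d[k])
for nm,v in(('back',b),('front',f)): print(nm,round(v,2),((onz('wrist',[[347,v]],.05,c)[0]-OC)@DC).round(4))
E
python3 bar.py w15
```

```text
t 15.35 j [-0.06  0.43 -1.   -0.61  0.66  2.58] tcp [0.5902 0.2191 0.0404] tcpcab [ 0.0178 -0.0011  0.0404] tipcab [ 0.0317 -0.0005  0.0306] zax cab [ 0.816  0.036 -0.576] xax [0.577 0.003 0.817] Fcab [-7.5 -0.5  1.5] gap -0.0001
back 117.14 0.1239
front 124.36 0.1164
```

The bar has moved about 1.3 mm so far. I'll advance 5 mm more.

Call:
servo_tool(
  increments=[
    {"claw": 1, "x": 0.05, "y": 0.046, "z": 0, "ax": 0, "ay": 0, "az": 0},
    {"claw": 1, "x": 0.05, "y": 0.046, "z": 0, "ax": 0, "ay": 0, "az": 0},
    {"claw": 1, "x": 0.05, "y": 0.046, "z": 0, "ax": 0, "ay": 0, "az": 0},
    {"claw": 1, "x": 0, "y": 0, "z": 0, "ax": 0, "ay": 0, "az": 0},
    {"claw": 1, "x": 0, "y": 0, "z": 0, "ax": 0, "ay": 0, "az": 0},
  ],
)

```text
clock: 15.9
tcp_pos: [0.5936, 0.2224, 0.0404]
orientation: [-0.182, 0.823, 0.333, 0.423]
wrist_force: [-7.7, -7.6, 4.0]
finger_gap: -0.0001
```

```bash
python3 bar.py w16
```

```text
t 15.9 j [-0.05  0.43 -0.99 -0.61  0.66  2.59] tcp [0.5936 0.2224 0.0404] tcpcab [ 0.0226 -0.0011  0.0404] tipcab [ 0.0365 -0.0005  0.0306] zax cab [ 0.816  0.036 -0.576] xax [0.577 0.002 0.817] Fcab [-10.8  -0.4   4. ] gap -0.0001
back 117.21 0.1286
front 124.23 0.1212
```

View pics/w16.png

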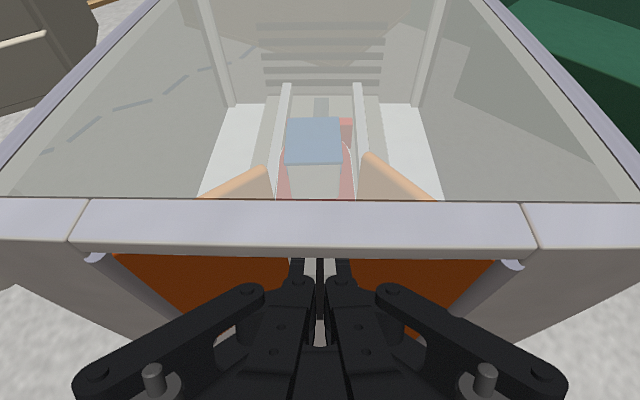

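The bar has moved about 6 mm. I'll push 2 mm more, then check.

Call:
servo_tool(
  increments=[
    {"claw": 1, "x": 0.05, "y": 0.046, "z": 0, "ax": 0, "ay": 0, "az": 0},
    {"claw": 1, "x": 0, "y": 0, "z": 0, "ax": 0, "ay": 0, "az": 0},
    {"claw": 1, "x": 0, "y": 0, "z": 0, "ax": 0, "ay": 0, "az": 0},
  ],
)

```text
clock: 16.25
tcp_pos: [0.5941, 0.2235, 0.0401]
orientation: [-0.183, 0.823, 0.333, 0.422]
wrist_force: [-12.1, -9.8, 6.4]
finger_gap: -0.0
```

```bash
python3 bar.py w17
```

```text
t 16.25 j [-0.05  0.44 -0.99 -0.61  0.65  2.59] tcp [0.5941 0.2235 0.0401] tcpcab [ 0.0237 -0.0006  0.0401] tipcab [0.0376 0.     0.0303] zax cab [ 0.816  0.036 -0.577] xax [0.577 0.002 0.817] Fcab [-15.5   1.    6.4] gap -0.0
back 116.8 0.1296
front 123.66 0.1224
```

The force rose to 15 N and total bar travel is about 7 mm, which is inside the window, so I'll stop pushing. I'll draw the tool out, reversing the tilt.

Call:
servo_tool(
  increments=[
    {"claw": 1, "x": -0.15, "y": -0.14, "z": 0, "ax": 0, "ay": 0, "az": 0},
    {"claw": 1, "x": -0.3, "y": -0.28, "z": 0, "ax": -0.08, "ay": 0.085, "az": 0},
    {"claw": 1, "x": -0.3, "y": -0.28, "z": 0, "ax": -0.1, "ay": 0.11, "az": 0},
    {"claw": 1, "x": -0.3, "y": -0.28, "z": 0.01, "ax": -0.15, "ay": 0.16, "az": 0},
    {"claw": 1, "x": -0.3, "y": -0.28, "z": 0.01, "ax": -0.2, "ay": 0.21, "az": 0},
  ],
)

```text
clock: 16.8
tcp_pos: [0.5688, 0.1887, 0.044]
orientation: [-0.159, 0.844, 0.341, 0.381]
wrist_force: [2.1, -2.9, 0.1]
finger_gap: -0.0003
```

Call:
servo_tool(
  increments=[
    {"claw": 1, "x": -0.3, "y": -0.28, "z": 0.03, "ax": -0.2, "ay": 0.21, "az": 0},
    {"claw": 1, "x": -0.3, "y": -0.28, "z": 0.03, "ax": -0.25, "ay": 0.27, "az": 0},
    {"claw": 1, "x": -0.3, "y": -0.28, "z": 0.04, "ax": -0.3, "ay": 0.32, "az": 0},
    {"claw": 1, "x": -0.3, "y": -0.28, "z": 0.05, "ax": -0.3, "ay": 0.32, "az": 0},
    {"claw": 1, "x": -0.3, "y": -0.28, "z": 0.05, "ax": -0.3, "ay": 0.32, "az": 0},
  ],
)

```text
clock: 17.3
tcp_pos: [0.5249, 0.1574, 0.0473]
orientation: [-0.117, 0.89, 0.358, 0.257]
wrist_force: [0.4, -0.0, -0.1]
finger_gap: 0.0002
```

```bash
python3 - <<'E'
from h import *
st(); snap('wrist','w18')
E
```

```text
t 17.3 j [-0.08  0.21 -0.84  0.14  0.44  2.38] tcp [0.5249 0.1574 0.0473] tcpcab [-0.072  -0.002   0.0473] tipcab [-0.0628 -0.0014  0.033 ] zax cab [ 0.542  0.034 -0.84 ] xax [0.84  0.006 0.542] Fcab [ 0.3 -0.3 -0.1] gap 0.0002
```

View pics/w18.png

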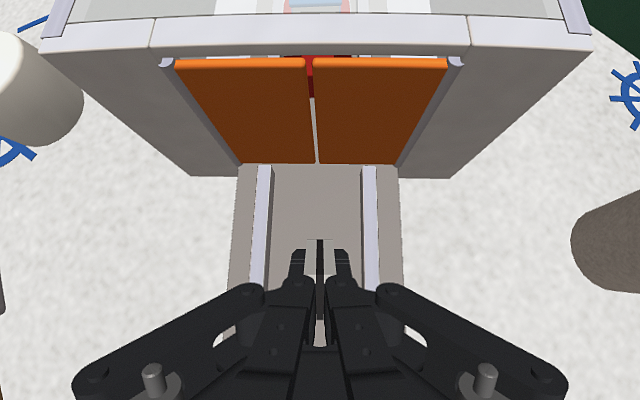

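The leaves are shut, meeting at about (312,110), and the tool is clear of them. I'll go up and over to the console, turning the tilted tool to yaw 0.

Call:
servo_tool(
  increments=[
    {"claw": 0.5, "x": -0.3, "y": -0.3, "z": 1, "ax": 0, "ay": 0, "az": 0},
    {"claw": 0.5, "x": 0, "y": -0.2, "z": 1, "ax": 0, "ay": 0, "az": 0},
    {"claw": 0.5, "x": 0, "y": -0.5, "z": 1, "ax": 0, "ay": 0, "az": 0},
    {"claw": 0.5, "x": 0, "y": -0.8, "z": 1, "ax": 0, "ay": 0, "az": 0},
    {"claw": 0.5, "x": 0, "y": -1, "z": 1, "ax": 0, "ay": 0, "az": -0.4},
  ],
)

```text
clock: 17.85
tcp_pos: [0.5179, 0.0872, 0.1728]
orientation: [-0.111, 0.899, 0.332, 0.262]
wrist_force: [0.7, 0.0, -0.5]
finger_gap: 0.0425
```

Call:
servo_tool(
  increments=[
    {"claw": 0.5, "x": 0, "y": -1, "z": 1, "ax": 0, "ay": 0, "az": -0.5},
    {"claw": 0.5, "x": 0, "y": -1, "z": 0.5, "ax": 0, "ay": 0, "az": -0.5},
    {"claw": 0.5, "x": 0, "y": -1, "z": 0.5, "ax": 0, "ay": 0, "az": -0.5},
    {"claw": 0.5, "x": 0, "y": -1, "z": 0, "ax": 0, "ay": 0, "az": -0.5},
    {"claw": 0.5, "x": 0, "y": -1, "z": 0, "ax": 0, "ay": 0, "az": -0.5},
  ],
)

```text
clock: 18.35
tcp_pos: [0.5178, -0.0386, 0.2223]
orientation: [-0.063, 0.943, 0.17, 0.278]
wrist_force: [-0.0, -0.6, 0.2]
finger_gap: 0.0428
```

Call:
servo_tool(
  increments=[
    {"claw": 0.5, "x": 0, "y": -1, "z": 0, "ax": 0, "ay": 0, "az": -0.6},
    {"claw": 0.5, "x": 0, "y": -1, "z": 0, "ax": 0, "ay": 0, "az": -0.6},
    {"claw": 0.5, "x": 0, "y": -1, "z": 0, "ax": 0, "ay": 0, "az": -0.6},
    {"claw": 0.5, "x": 0, "y": -1, "z": 0, "ax": 0, "ay": 0, "az": -0.6},
    {"claw": 0.5, "x": 0, "y": -1, "z": 0, "ax": 0, "ay": 0, "az": -0.6},
  ],
)

```text
clock: 18.85
tcp_pos: [0.5174, -0.1635, 0.2215]
orientation: [-0.005, 0.958, -0.03, 0.284]
wrist_force: [-0.4, 1.0, 0.0]
finger_gap: 0.0428
```

Call:
servo_tool(
  increments=[
    {"claw": 0.5, "x": 0, "y": -0.5, "z": 0, "ax": 0, "ay": 0, "az": 0},
    {"claw": 0.5, "x": 0, "y": 0, "z": 0, "ax": 0, "ay": 0, "az": 0},
  ],
)

```text
clock: 19.05
tcp_pos: [0.5174, -0.1761, 0.2215]
orientation: [-0.005, 0.958, -0.029, 0.284]
wrist_force: [-1.1, -1.1, -0.8]
finger_gap: 0.0422
```

```bash
python3 - <<'E'
from h import *
s,R=st(); print(R.round(3)); snap('wrist','w19');snap('scene','sc19');snap('side','d19')
E
```

```text
t 19.05 j [-0.65 -0.09 -0.64  0.54  0.33  2.64] tcp [ 0.5174 -0.1761  0.2215] tcpcab [-0.3043 -0.2414  0.2215] tipcab [-0.2976 -0.2478  0.2072] zax cab [ 0.395 -0.375 -0.839] xax [ 0.574 -0.612  0.544] Fcab [-1.5 -0.1 -0.8] gap 0.0422
[[ 0.837 -0.052  0.544]
 [-0.058 -0.998 -0.007]
 [ 0.544 -0.026 -0.839]]
```

View pics/w19.png

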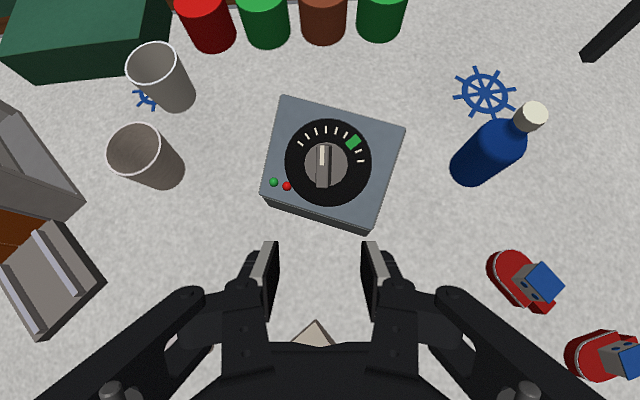

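View pics/sc19.png

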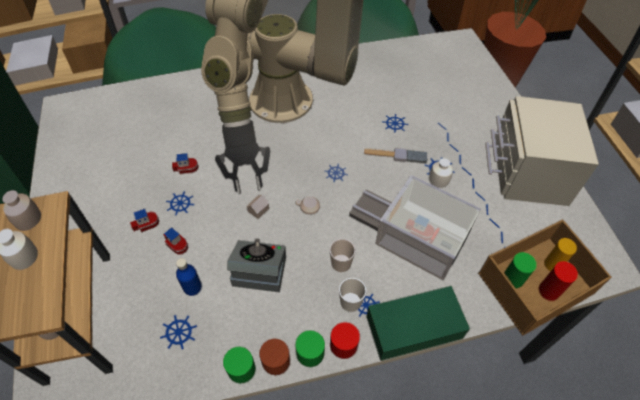

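The wrist picture shows the console dial at about (328,162), the knob's white pointer at (322,155) and the green mark at (352,142). In the scene picture the boat is behind the shut flap. I'll fit the dial.

```bash
python3 - <<'E'
from h import *
im=cv2.imread('pics/w19.png'); hsv=cv2.cvtColor(im,cv2.COLOR_BGR2HSV)
cv2.imwrite('pics/w19z.png',cv2.resize(im[80:250,240:420],None,fx=4.4,fy=4.4,interpolation=2))
m=((hsv[...,2]<62)).astype(np.uint8); m[:110]=0;m[212:]=0;m[:,:280]=0;m[:,380:]=0
k,l,s_,ce=cv2.connectedComponentsWithStats(m); i=1+s_[1:,4].argmax(); print(s_[i])
cn=max(cv2.findContours((l==i).astype(np.uint8),0,1)[0],key=cv2.contourArea); h=cv2.convexHull(cn)
e=cv2.fitEllipse(h); print('disc',e)
g=((hsv[...,0]>50)&(hsv[...,0]<80)&(hsv[...,1]>120)).astype(np.uint8); g[:125]=0;g[160:]=0;g[:,:335]=0;g[:,375:]=0
k,l,s_,ce=cv2.connectedComponentsWithStats(g); print('green',s_[1:],ce[1:])
E
```

```text
[ 284  119   88   88 4300]
disc ((327.6971740722656, 162.1919403076172), (86.70890045166016, 88.31349182128906), 144.7784423828125)
green [[345 134  17  16 150]] [[352.76666667 141.43333333]]
```

View pics/w19z.png

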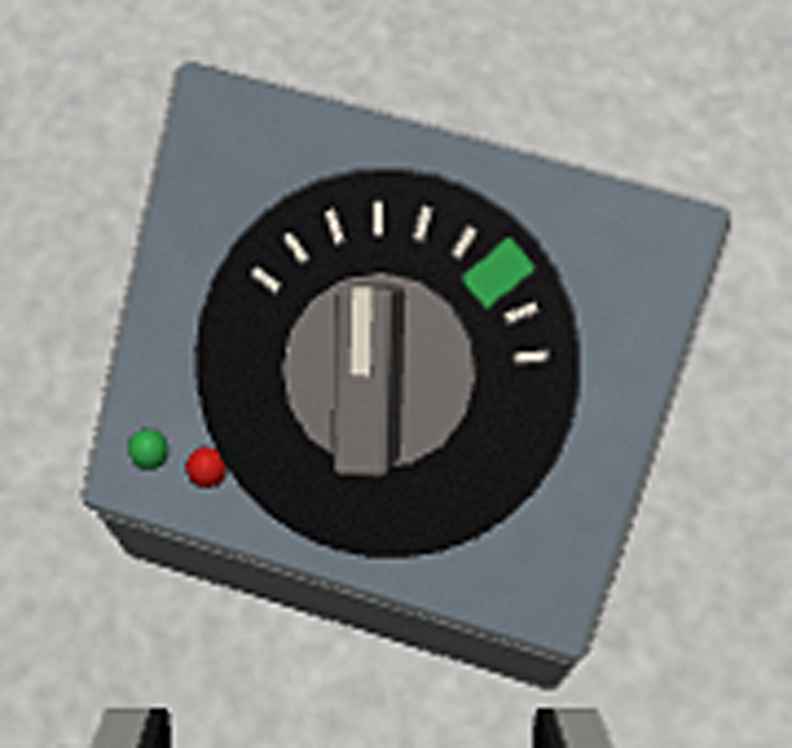

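```bash
cat > dial.py <<'E'
from h import *
from scipy.optimize import brentq
c=env.calibration('wrist')
z=lambda a:np.array(a,float)/4.4+[240,80]
C=onz('wrist',[[327.7,162.2]],.085,c)[0]
def frame(psi):
    ax=np.array([-.5*np.cos(psi),-.5*np.sin(psi),.8660254]); y=np.array([-np.sin(psi),np.cos(psi),0]); x=np.cross(y,ax); return x,y,ax  # x up-slope
def pp(uv,psi,h=0):
    x,y,ax=frame(psi); o,d=ray('wrist',uv,c); P0=C+ax*h; P=o+d*(((P0-o)@ax)/(d@ax))[:,None]; return np.c_[(P-C)@x,(P-C)@y]
E_=z([[180,65],[728,213],[85,500],[585,655]])
def f(psi):
    q=pp(E_,psi); return (q[1]-q[0])[0]+(q[3]-q[2])[0]
psi=brentq(f,-1,1); q=pp(E_,psi)*1000
print('C',C,'psi',psi); print(q.round(1))
# clockwise facing panel: up-slope -> right (-y when facing +x)
ang=lambda p:np.arctan2(-p[1],p[0])
print('green',ang(pp([[352.77,141.43]],psi)[0]))
b=pp(z([[363,287],[360,472],[337,472],[388,472]]),psi,.031); print('bar pts',b*1000,'pointer',ang(b[0]-b[1]),'mid',(b[0]+b[1])/2*1000)
x,y,ax=frame(psi); print('axis',ax,'x',x,'y',y)
E
python3 dial.py
```

```text
C [ 0.63012978 -0.18473254  0.085     ] psi -0.36439522304157257
[[ 52.   63.1]
 [ 52.  -63.5]
 [-53.6  63.2]
 [-53.6 -64. ]]
green 0.6086574038167155
bar pts [[ 17.98895944   4.94387186]
 [-19.48181038  -4.486923  ]
 [-20.9230818    0.24875617]
 [-17.73899723 -10.21167691]] pointer -0.24656301585169565 mid [-0.74642547  0.22847443]
axis [-0.46716973  0.17819215  0.8660254 ] x [ 0.80916171 -0.30863785  0.5       ] y [0.35638429 0.93433947 0.        ]
```

The dial fit is consistent: the green mark comes out at 0.609 and the pointer at about -0.25, with console yaw -0.364. Turning by +0.85 from this wrist angle would pass j6's range, so I'll spin the tool a half turn the other way first.

Call:
servo_tool(
  increments=[
    {"claw": 0.5, "x": 0.1, "y": 0.02, "z": -0.06, "ax": -0.467, "ay": 0.178, "az": 0.866},
    {"claw": 0.5, "x": 0.1, "y": 0.02, "z": -0.06, "ax": -0.467, "ay": 0.178, "az": 0.866},
    {"claw": 0.5, "x": 0.1, "y": 0.02, "z": -0.06, "ax": -0.467, "ay": 0.178, "az": 0.866},
    {"claw": 0.5, "x": 0.1, "y": 0.02, "z": -0.06, "ax": -0.467, "ay": 0.178, "az": 0.866},
    {"claw": 0.5, "x": 0.1, "y": 0.02, "z": -0.06, "ax": -0.467, "ay": 0.178, "az": 0.866},
  ],
)

```text
clock: 19.7
tcp_pos: [0.5295, -0.1716, 0.2135]
orientation: [0.066, 0.926, 0.305, 0.21]
wrist_force: [0.3, -0.7, -0.5]
finger_gap: 0.043
```

Call:
servo_tool(
  increments=[
    {"claw": 0.5, "x": 0.1, "y": 0.02, "z": -0.06, "ax": -0.467, "ay": 0.178, "az": 0.866},
    {"claw": 0.5, "x": 0.1, "y": 0.02, "z": -0.06, "ax": -0.467, "ay": 0.178, "az": 0.866},
    {"claw": 0.5, "x": 0.1, "y": 0.02, "z": -0.06, "ax": -0.467, "ay": 0.178, "az": 0.866},
    {"claw": 0.5, "x": 0.1, "y": 0.02, "z": -0.06, "ax": -0.467, "ay": 0.178, "az": 0.866},
    {"claw": 0.5, "x": 0.1, "y": 0.02, "z": -0.06, "ax": -0.467, "ay": 0.178, "az": 0.866},
  ],
)

```text
clock: 20.2
tcp_pos: [0.5422, -0.169, 0.206]
orientation: [0.13, 0.782, 0.599, 0.113]
wrist_force: [-0.0, -0.9, -0.5]
finger_gap: 0.0425
```

Call:
servo_tool(
  increments=[
    {"claw": 0.5, "x": 0.1, "y": 0.02, "z": -0.06, "ax": -0.467, "ay": 0.178, "az": 0.866},
    {"claw": 0.5, "x": 0.1, "y": 0.02, "z": -0.06, "ax": -0.467, "ay": 0.178, "az": 0.866},
    {"claw": 0.5, "x": 0.1, "y": 0.02, "z": -0.06, "ax": -0.467, "ay": 0.178, "az": 0.866},
    {"claw": 0.5, "x": 0.1, "y": 0.02, "z": -0.06, "ax": -0.467, "ay": 0.178, "az": 0.866},
    {"claw": 0.5, "x": 0.1, "y": 0.02, "z": -0.06, "ax": -0.467, "ay": 0.178, "az": 0.866},
  ],
)

```text
clock: 20.7
tcp_pos: [0.5547, -0.1664, 0.1985]
orientation: [0.177, 0.544, 0.82, 0.001]
wrist_force: [0.2, 0.4, -0.1]
finger_gap: 0.0431
```

Call:
servo_tool(
  increments=[
    {"claw": 0.5, "x": 0.1, "y": 0.02, "z": -0.06, "ax": -0.467, "ay": 0.178, "az": 0.866},
    {"claw": 0.5, "x": 0.1, "y": 0.02, "z": -0.06, "ax": -0.467, "ay": 0.178, "az": 0.866},
    {"claw": 0.5, "x": 0.1, "y": 0.02, "z": -0.06, "ax": -0.467, "ay": 0.178, "az": 0.866},
    {"claw": 0.5, "x": 0.1, "y": 0.02, "z": -0.06, "ax": -0.467, "ay": 0.178, "az": 0.866},
    {"claw": 0.5, "x": 0.1, "y": 0.02, "z": -0.06, "ax": -0.467, "ay": 0.178, "az": 0.866},
  ],
)

```text
clock: 21.2
tcp_pos: [0.5671, -0.1638, 0.1909]
orientation: [0.204, 0.24, 0.943, -0.11]
wrist_force: [-0.7, -0.3, -0.2]
finger_gap: 0.0426
```

Call:
servo_tool(
  increments=[
    {"claw": 0.5, "x": 0.1, "y": 0.02, "z": -0.06, "ax": -0.467, "ay": 0.178, "az": 0.866},
    {"claw": 0.5, "x": 0.1, "y": 0.02, "z": -0.06, "ax": -0.467, "ay": 0.178, "az": 0.866},
    {"claw": 0.5, "x": 0, "y": 0, "z": 0, "ax": 0, "ay": 0, "az": 0},
  ],
)

```text
clock: 21.5
tcp_pos: [0.5712, -0.1624, 0.1871]
orientation: [0.207, 0.11, 0.96, -0.151]
wrist_force: [-0.9, 0.3, -0.6]
finger_gap: 0.0428
```

```bash
cat > dt.py <<'E'
from h import *
import sys
psi=-.3644; Cc=np.array([.6301,-.1847,.085])
AX=np.array([-.46717,.17819,.86603]);X=np.array([.80916,-.30864,.5]);Y=np.array([.35638,.93434,0])
def go(a,out):
    s,R=st(); b=np.cos(a)*X-np.sin(a)*Y
    tx=-b; tz=-AX; ty=np.cross(tz,tx); T=np.c_[tx,ty,tz]
    rv=Ro.from_matrix(T@R.T).as_rotvec()/np.deg2rad(8)
    dp=(Cc+out*AX-s['tcp_pos'])/.025
    print('turn units',rv.round(3),'shift units',dp.round(3))
    t=s['tcp_pos']-Cc; print('rel: upslope',round(t@X,4),'y',round(t@Y,4),'out',round(t@AX,4),'toolangle',round(np.arctan2(R[:,0]@Y,-R[:,0]@X),3))
    return s,R
E
python3 - <<'E'
from dt import *
go(-.247,.12); snap('wrist','w20')
print(onz('scene',[[257.7,252.3]],.085))
E
```

```text
t 21.5 j [-0.31  0.07 -0.55  0.47 -0.21 -0.14] tcp [ 0.5712 -0.1624  0.1871] tcpcab [-0.2555 -0.2679  0.1871] tipcab [-0.2549 -0.2763  0.1723] zax cab [ 0.039 -0.494 -0.869] xax [-0.551  0.715 -0.431] Fcab [-0.4  0.8 -0.6] gap 0.0428
turn units [ 0.793 -0.539  1.047] shift units [ 0.113 -0.036  0.074]
rel: upslope -0.0035 y -0.0002 out 0.1199 toolangle -0.179
[[ 0.62737728 -0.18468568  0.085     ]]
```

View pics/w20.png

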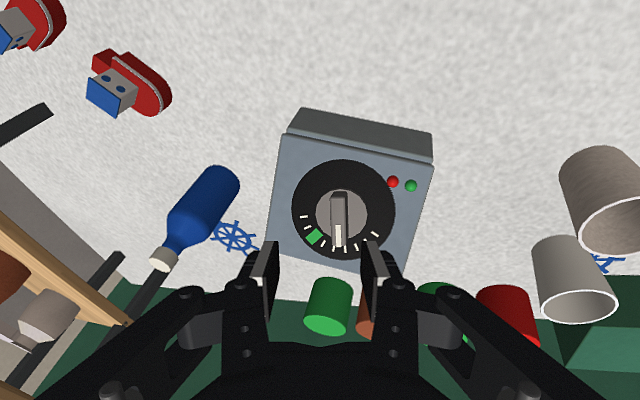

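The scene estimate (0.627,-0.185) agrees with the wrist's (0.630,-0.185). I'll correct the orientation and measure the knob again from here.

Call:
servo_tool(
  increments=[
    {"claw": 0.5, "x": 0.1, "y": -0.04, "z": 0.07, "ax": 0.4, "ay": -0.27, "az": 0.52},
    {"claw": 0.5, "x": 0, "y": 0, "z": 0, "ax": 0.4, "ay": -0.27, "az": 0.52},
    {"claw": 0.5, "x": 0, "y": 0, "z": 0, "ax": 0, "ay": 0, "az": 0},
    {"claw": 0.5, "x": 0, "y": 0, "z": 0, "ax": 0, "ay": 0, "az": 0},
  ],
)

```text
clock: 21.95
tcp_pos: [0.5741, -0.1656, 0.19]
orientation: [0.247, 0.061, 0.964, -0.078]
wrist_force: [-0.2, -0.3, 0.5]
finger_gap: 0.0424
```

```bash
python3 - <<'E'
from dt import *
go(-.247,.09); c=env.calibration('wrist'); im=snap('wrist','w21')[:,:,::-1].copy()
hsv=cv2.cvtColor(im,cv2.COLOR_BGR2HSV)
cv2.imwrite('pics/w21z.png',cv2.resize(im[130:280,270:430],None,fx=4.5,fy=4.5,interpolation=2))
p=proj('wrist',[Cc,Cc+.031*AX],c); print('proj C, grip',p)
m=(hsv[...,2]<62).astype(np.uint8); m[:150]=0;m[262:]=0;m[:,:285]=0;m[:,400:]=0
k,l,s_,ce=cv2.connectedComponentsWithStats(m); i=1+s_[1:,4].argmax(); print(s_[i])
E
```

```text
t 21.95 j [-0.43  0.03 -0.6   0.42  0.03 -0.3 ] tcp [ 0.5741 -0.1656  0.19  ] tcpcab [-0.2556 -0.2723  0.19  ] tipcab [-0.2519 -0.2799  0.1753] zax cab [ 0.219 -0.45  -0.866] xax [-0.585  0.65  -0.485] Fcab [-0.3 -0.1  0.5] gap 0.0424
turn units [-0.006  0.006  0.058] shift units [ 0.559 -0.121 -1.084]
rel: upslope 0.0013 y -0.0022 out 0.1205 toolangle -0.239
proj C, grip [[322.12078046 196.03669808]
 [322.32738104 207.72366985]]
[ 285  150   89   95 4765]
```

View pics/w21z.png

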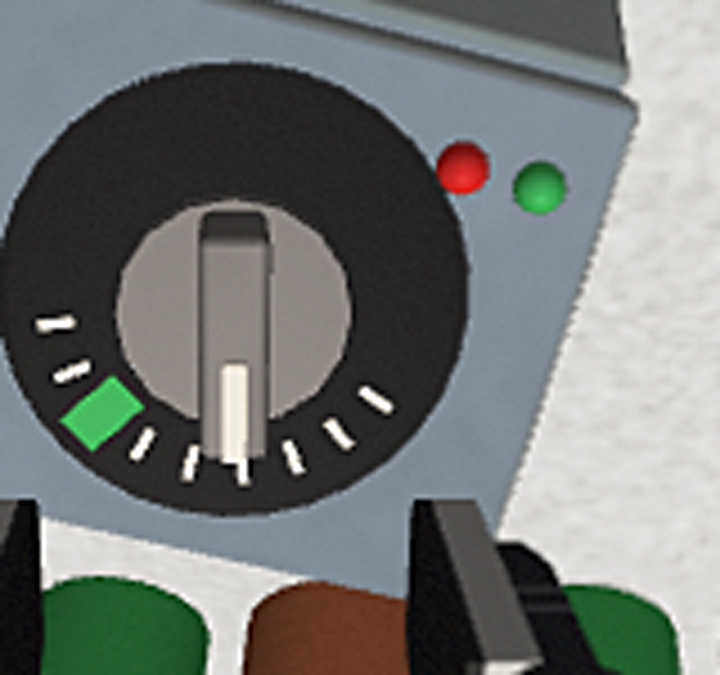

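The predicted axis (322,196) matches the disc centre (322,194), and the bar is vertical in the picture and centred at column 322. I'll go in along the axis.

Call:
servo_tool(
  increments=[
    {"claw": 0.5, "x": 0.56, "y": -0.12, "z": -1, "ax": 0, "ay": 0, "az": 0.06},
    {"claw": 0.5, "x": 0, "y": 0, "z": -0.08, "ax": 0, "ay": 0, "az": 0},
    {"claw": 0.5, "x": 0.3, "y": -0.12, "z": -0.57, "ax": 0, "ay": 0, "az": 0},
    {"claw": 0.5, "x": 0.3, "y": -0.12, "z": -0.57, "ax": 0, "ay": 0, "az": 0},
    {"claw": 0.5, "x": 0, "y": 0, "z": 0, "ax": 0, "ay": 0, "az": 0},
  ],
)

```text
clock: 22.5
tcp_pos: [0.6027, -0.1731, 0.1323]
orientation: [0.246, 0.055, 0.965, -0.076]
wrist_force: [0.6, 0.7, -0.5]
finger_gap: 0.0426
```

```bash
python3 - <<'E'
from dt import *
go(-.247,.030); im=snap('wrist','w22')
E
```

```text
t 22.5 j [-0.42  0.15 -0.62  0.28  0.03 -0.3 ] tcp [ 0.6027 -0.1731  0.1323] tcpcab [-0.2397 -0.2972  0.1323] tipcab [-0.2359 -0.3048  0.1176] zax cab [ 0.223 -0.445 -0.868] xax [-0.594  0.644 -0.483] Fcab [ 0.9  0.1 -0.5] gap 0.0426
turn units [-0.015 -0.017 -0.03 ] shift units [ 0.535 -0.249 -0.854]
rel: upslope -0.0021 y 0.0011 out 0.0558 toolangle -0.25
```

View pics/w22.png

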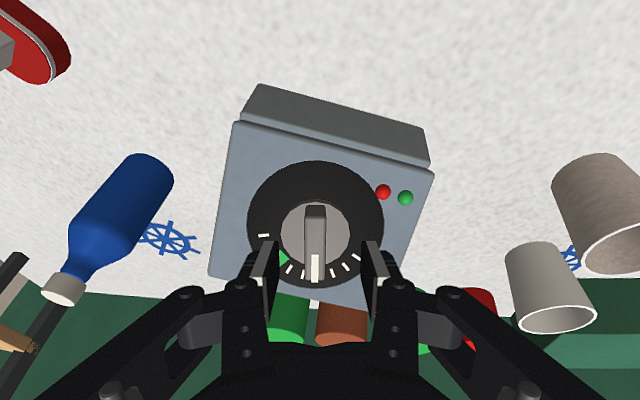

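The bar, at column 316, lies between the pads with its near-centre offset about 1 mm. I'll make the final approach and close.

Call:
servo_tool(
  increments=[
    {"claw": 0.5, "x": 0.18, "y": -0.09, "z": -0.28, "ax": 0, "ay": 0, "az": 0},
    {"claw": 0.5, "x": 0.18, "y": -0.08, "z": -0.28, "ax": 0, "ay": 0, "az": 0},
    {"claw": 0.5, "x": 0.16, "y": -0.08, "z": -0.26, "ax": 0, "ay": 0, "az": 0},
    {"claw": 0.5, "x": 0, "y": 0, "z": 0, "ax": 0, "ay": 0, "az": 0},
  ],
)

```text
clock: 22.95
tcp_pos: [0.6162, -0.1803, 0.1127]
orientation: [0.247, 0.055, 0.964, -0.077]
wrist_force: [-0.1, -0.5, -0.1]
finger_gap: 0.0426
```

```bash
python3 - <<'E'
from dt import *
go(-.247,.030)
E
```

```text
t 22.95 j [-0.42  0.2  -0.62  0.23  0.03 -0.3 ] tcp [ 0.6162 -0.1803  0.1127] tcpcab [-0.2347 -0.3117  0.1127] tipcab [-0.2309 -0.3193  0.098 ] zax cab [ 0.224 -0.447 -0.866] xax [-0.593  0.643 -0.485] Fcab [-0.4 -0.3 -0.1] gap 0.0426
turn units [-0.009 -0.    -0.03 ] shift units [-0.006  0.038 -0.069]
rel: upslope 0.0013 y -0.0008 out 0.0313 toolangle -0.25
```

Call:
servo_tool(
  increments=[
    {"claw": 1, "x": 0, "y": 0.03, "z": 0, "ax": 0, "ay": 0, "az": 0},
    {"claw": 1, "x": 0, "y": 0, "z": 0, "ax": 0, "ay": 0, "az": 0},
    {"claw": 1, "x": 0, "y": 0, "z": 0, "ax": 0, "ay": 0, "az": 0},
    {"claw": 1, "x": 0, "y": 0, "z": 0, "ax": 0, "ay": 0, "az": 0},
  ],
  newtons=50,
)

```text
clock: 23.35
tcp_pos: [0.6162, -0.18, 0.1142]
orientation: [0.248, 0.055, 0.964, -0.078]
wrist_force: [-1.5, -2.4, 2.6]
finger_gap: 0.0103
```

```bash
python3 - <<'E'
from dt import *
s,R=go(.6,.030); print(s['wrist_force'],s['ft_torque'])
E
```

```text
t 23.35 j [-0.42  0.2  -0.62  0.23  0.03 -0.3 ] tcp [ 0.6162 -0.18    0.1142] tcpcab [-0.2345 -0.3114  0.1142] tipcab [-0.2307 -0.319   0.0995] zax cab [ 0.224 -0.449 -0.865] xax [-0.593  0.642 -0.486] Fcab [-2.7 -0.7  2.6] gap 0.0103
turn units [ 2.842 -1.068 -5.277] shift units [-0.005  0.025 -0.129]
rel: upslope 0.0019 y -0.0005 out 0.0326 toolangle -0.25
[-1.50861743 -2.38882478  2.56723059] [-0.25147295  0.72665023 -0.26830133]
```

The bar is gripped. I'll turn it clockwise by 0.85 rad (6.08 units).

Call:
servo_tool(
  increments=[
    {"claw": 1, "x": 0, "y": 0, "z": 0, "ax": 0.355, "ay": -0.135, "az": -0.66},
    {"claw": 1, "x": 0, "y": 0, "z": 0, "ax": 0.355, "ay": -0.135, "az": -0.66},
    {"claw": 1, "x": 0, "y": 0, "z": 0, "ax": 0.355, "ay": -0.135, "az": -0.66},
    {"claw": 1, "x": 0, "y": 0, "z": 0, "ax": 0.355, "ay": -0.135, "az": -0.66},
    {"claw": 1, "x": 0, "y": 0, "z": 0, "ax": 0, "ay": 0, "az": 0},
  ],
)

```text
clock: 23.85
tcp_pos: [0.6159, -0.1808, 0.1142]
orientation: [0.259, 0.259, 0.93, -0.025]
wrist_force: [-2.7, -3.7, 1.9]
finger_gap: 0.0104
```

Call:
servo_tool(
  increments=[
    {"claw": 1, "x": 0, "y": 0, "z": 0, "ax": 0.355, "ay": -0.135, "az": -0.66},
    {"claw": 1, "x": 0, "y": 0, "z": 0, "ax": 0.355, "ay": -0.135, "az": -0.66},
    {"claw": 1, "x": 0, "y": 0, "z": 0, "ax": 0.355, "ay": -0.135, "az": -0.66},
    {"claw": 1, "x": 0, "y": 0, "z": 0, "ax": 0.355, "ay": -0.135, "az": -0.66},
    {"claw": 1, "x": 0, "y": 0, "z": 0, "ax": 0, "ay": 0, "az": 0},
  ],
)

```text
clock: 24.35
tcp_pos: [0.6154, -0.1815, 0.1141]
orientation: [0.258, 0.45, 0.854, 0.029]
wrist_force: [-5.5, -6.8, 3.0]
finger_gap: 0.01
```

```bash
python3 - <<'E'
from dt import *
s,R=go(.6,.030); print(s['wrist_force'],s['ft_torque']); im=snap('wrist','w23')[:,:,::-1]
snap('scene','sc23')
cv2.imwrite('pics/w23z.png',cv2.resize(im[120:330,220:430],None,fx=3,fy=3,interpolation=2))
E
```

```text
t 24.35 j [-0.42  0.2  -0.62  0.23  0.02  0.55] tcp [ 0.6154 -0.1815  0.1141] tcpcab [-0.2361 -0.312   0.1141] tipcab [-0.2324 -0.3197  0.0994] zax cab [ 0.218 -0.452 -0.865] xax [ 0.195  0.889 -0.415] Fcab [-8.6 -1.2  3. ] gap 0.01
turn units [0.018 0.009 0.041] shift units [ 0.028  0.086 -0.124]
rel: upslope 0.0016 y -0.0023 out 0.0326 toolangle 0.604
[-5.52238072 -6.75744824  2.99236817] [-1.0409822   1.18148749 -0.79950665]
```

View pics/w23z.png

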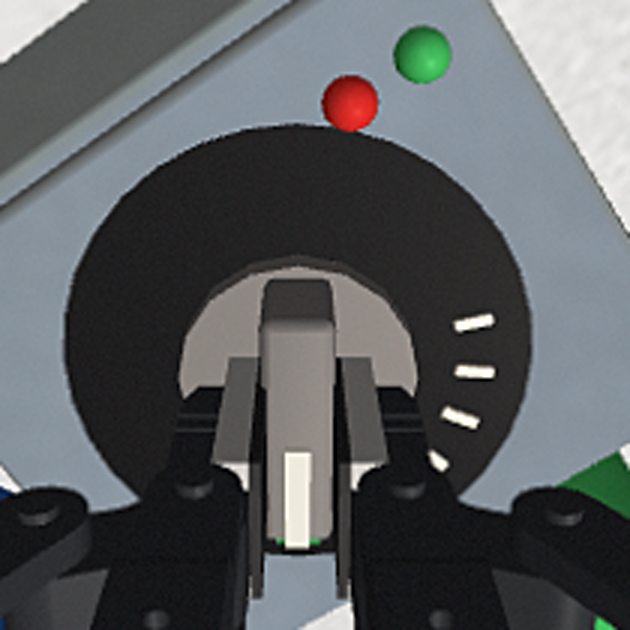

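The green mark shows centred behind the pointer end at (297,541 in the crop), and the tool angle is 0.604. I'll hold briefly, then pull along the axis.

Call:
servo_tool(
  increments=[
    {"claw": 1, "x": 0, "y": 0, "z": 0, "ax": 0, "ay": 0, "az": 0},
    {"claw": 1, "x": -0.06, "y": 0.02, "z": 0.105, "ax": 0, "ay": 0, "az": 0},
    {"claw": 1, "x": -0.06, "y": 0.02, "z": 0.105, "ax": 0, "ay": 0, "az": 0},
    {"claw": 1, "x": -0.06, "y": 0.02, "z": 0.105, "ax": 0, "ay": 0, "az": 0},
    {"claw": 1, "x": -0.05, "y": 0.02, "z": 0.1, "ax": 0, "ay": 0, "az": 0},
  ],
  newtons=70,
)

```text
clock: 24.95
tcp_pos: [0.6102, -0.1795, 0.1233]
orientation: [0.258, 0.449, 0.855, 0.029]
wrist_force: [29.1, -17.6, -40.7]
finger_gap: 0.01
```

Call:
servo_tool(
  increments=[
    {"claw": 1, "x": 0, "y": 0, "z": 0, "ax": 0, "ay": 0, "az": 0},
    {"claw": 1, "x": 0, "y": 0, "z": 0, "ax": 0, "ay": 0, "az": 0},
  ],
)

```text
clock: 25.15
tcp_pos: [0.6104, -0.1796, 0.123]
orientation: [0.258, 0.449, 0.855, 0.029]
wrist_force: [8.2, -11.0, -14.4]
finger_gap: 0.0102
```

```bash
python3 - <<'E'
from dt import *
s,R=go(.6,.0426); print(s['wrist_force']@AX,s['ft_torque']); im=snap('wrist','w24')[:,:,::-1]
cv2.imwrite('pics/w24z.png',cv2.resize(im[120:330,220:430],None,fx=3,fy=3,interpolation=2))
E
```

```text
t 25.15 j [-0.42  0.18 -0.62  0.25  0.03  0.55] tcp [ 0.6104 -0.1796  0.123 ] tcpcab [-0.2385 -0.3073  0.123 ] tipcab [-0.2348 -0.3149  0.1083] zax cab [ 0.219 -0.451 -0.865] xax [ 0.192  0.889 -0.415] Fcab [ -1.5 -13.6 -14.4] gap 0.0102
turn units [0.019 0.005 0.024] shift units [-0.01   0.101 -0.046]
rel: upslope 0.0016 y -0.0023 out 0.043 toolangle 0.602
-18.266500155370196 [-1.18776539  0.10590104 -0.67898861]
```

View pics/w24z.png

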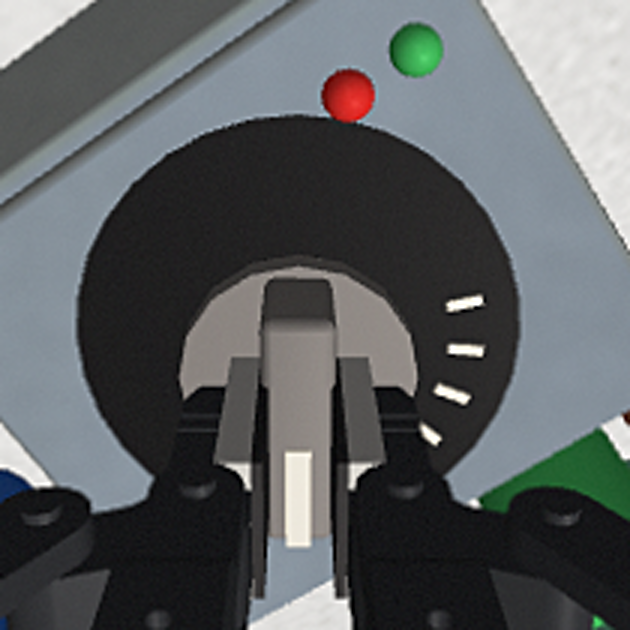

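The knob moved 10.4 mm outward and met its stop. I'll release it and withdraw along the axis.

Call:
servo_tool(
  increments=[
    {"claw": 0.5, "x": 0, "y": 0, "z": 0, "ax": 0, "ay": 0, "az": 0},
    {"claw": 0.5, "x": 0, "y": 0, "z": 0, "ax": 0, "ay": 0, "az": 0},
    {"claw": 0.5, "x": 0, "y": 0, "z": 0, "ax": 0, "ay": 0, "az": 0},
    {"claw": 0.5, "x": -0.2, "y": 0.08, "z": 0.37, "ax": 0, "ay": 0, "az": 0},
    {"claw": 0.5, "x": -0.4, "y": 0.15, "z": 0.75, "ax": 0, "ay": 0, "az": 0},
  ],
)

```text
clock: 25.7
tcp_pos: [0.5947, -0.171, 0.1515]
orientation: [0.257, 0.448, 0.856, 0.031]
wrist_force: [0.1, -1.0, 0.0]
finger_gap: 0.0428
```

Call:
servo_tool(
  increments=[
    {"claw": 0.5, "x": -0.4, "y": 0.15, "z": 0.75, "ax": 0, "ay": 0, "az": 0},
    {"claw": 0.5, "x": -0.5, "y": 0.15, "z": 0.8, "ax": 0, "ay": 0, "az": 0},
    {"claw": 0.5, "x": -0.5, "y": 0.15, "z": 0.8, "ax": 0, "ay": 0, "az": 0},
    {"claw": 0.5, "x": -0.5, "y": 0.15, "z": 0.8, "ax": 0, "ay": 0, "az": 0},
    {"claw": 0.5, "x": 0, "y": 0, "z": 0, "ax": 0, "ay": 0, "az": 0},
  ],
)

```text
clock: 26.2
tcp_pos: [0.5485, -0.1566, 0.2356]
orientation: [0.261, 0.447, 0.855, 0.031]
wrist_force: [0.4, 0.3, -0.1]
finger_gap: 0.0428
```

```bash
python3 - <<'E'
from dt import *
s,R=go(.6,.12); c=env.calibration('wrist'); im=snap('wrist','w25'); a=snap('scene','sc25');b=snap('side','d25')
import pickle; pickle.dump(c,open('c25.pkl','wb'))
big=np.hstack([cv2.resize(a[150:290,330:490],None,fx=2.4,fy=2.4,interpolation=2),cv2.resize(b[220:360,200:360],None,fx=2.4,fy=2.4,interpolation=2)])
cv2.imwrite('pics/cab25.png',big[:,:,::-1])
E
```

```text
t 26.2 j [-0.44 -0.07 -0.58  0.53  0.04  0.54] tcp [ 0.5485 -0.1566  0.2356] tcpcab [-0.2682 -0.2482  0.2356] tipcab [-0.2644 -0.256   0.2209] zax cab [ 0.225 -0.455 -0.862] xax [ 0.191  0.888 -0.419] Fcab [ 0.5 -0.1 -0.1] gap 0.0428
turn units [ 0.02   0.058 -0.004] shift units [ 1.022 -0.269 -1.865]
rel: upslope 0.0006 y -0.0028 out 0.1735 toolangle 0.6
```

View pics/w25.png

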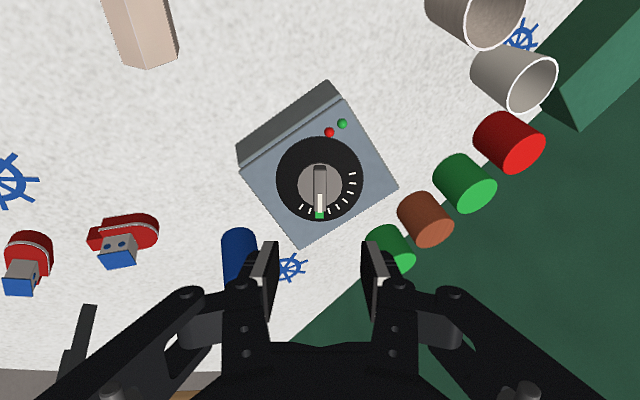

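View pics/cab25.png

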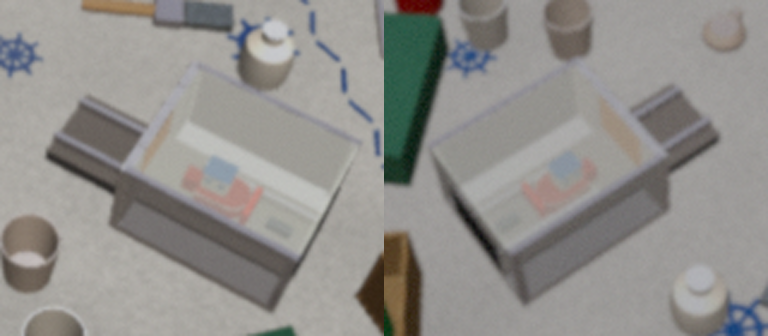

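View pics/sc25.png

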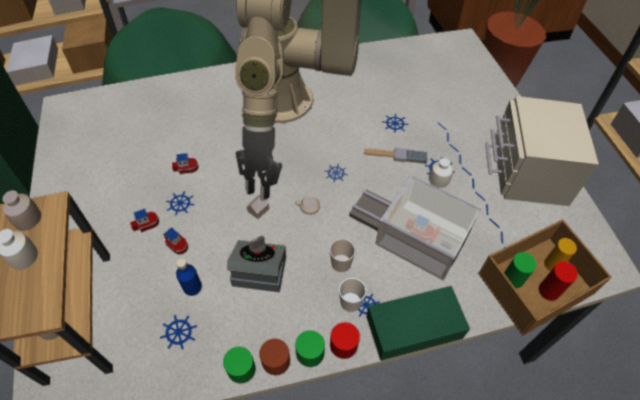

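The pointer end at (320,210) covers the green mark at (320,215), the boat is inside with the flap shut, and the bystanders are where they started. I'll check the collar, the pull-out height and the bar once more.

```bash
python3 - <<'E'
from dt import *
import pickle; c=pickle.load(open('c25.pkl','rb'))
w=cv2.imread('pics/w25.png'); a=cv2.imread('pics/sc25.png'); d=cv2.imread('pics/d25.png')
cv2.imwrite('pics/k25.png',np.hstack([cv2.resize(w[125:235,265:375],(390,390),interpolation=2),cv2.resize(a[230:275,230:285],(390,390),interpolation=2)]))
for h in (.031,.041): # bar end predicted pixels for in / out
    b=np.cos(.6)*X-np.sin(.6)*Y; print(h,proj('wrist',[Cc+h*AX+.02*b,Cc+h*AX-.02*b],c).round(1))
hsv=cv2.cvtColor(a,cv2.COLOR_BGR2HSV)
print((proj('scene',[OC+DC*x+[0,0,.05] for x in(.115,.123,.131)])).round(1))
print((proj('side',[OC+DC*x+[0,0,.05] for x in(.115,.123,.131)])).round(1))
E
```

```text
0.031 [[319.6 207.8]
 [319.7 166.1]]
0.041 [[319.7 211.4]
 [319.8 168.4]]
[[431.8 232.9]
 [434.5 234.3]
 [437.1 235.6]]
[[264.4 298.9]
 [262.1 300.3]
 [259.7 301.8]]
```

View pics/k25.png

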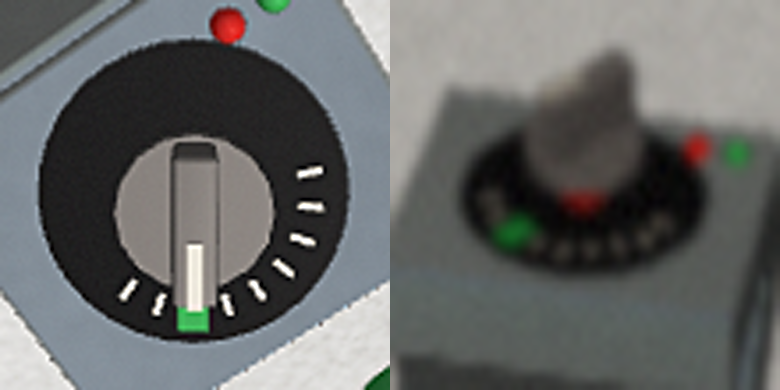

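The red collar shows under the knob, so it is fully out, and the pointer is on the green mark. The tool is clear, so I'm handing in.

```bash
python3 -c "
from workcell import env
print(env.hand_in())"
```

```text
the job is handed in; nothing more can be done
None
```

The job is done and handed in at about 26 s of the 72 s allowed; the interface gives no verdict, so success is not confirmed.

- **Boat:** I took the leftmost boat, set it bow first on the shelf and pushed it through the flap with the closed fingers. The tilt had to grow from 29° to 55° during the push, because the elbow reached its range limit when I first tried the full tilt close in.
- **Sensing bar:** Camera readings put its travel at about 7 mm (6.6 to 7.4), inside the 3–13 mm window but short of the 8 mm asked. I stopped there because the push force had climbed to 15 N.
- **Flap:** Both leaves looked shut once the tool was out, and the boat was inside with its bow at the bar in the last overview pictures.
- **Knob:** I turned it from about -0.25 to 0.60 rad, measured from the tool's angle, and then pulled it out. The tool moved 10.4 mm outward and the force rose to about 53 N at the stop. After letting go, the pointer was on the green mark and the red collar showed.
- **Bystanders:** They looked unmoved in the last scene picture; I did not measure them again.
- **Other small disagreements:** The console measured 127 mm wide rather than 130, and two views put the dial's centre 3 mm apart. Neither affected the grip.

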